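Close a gear unit and latch the clamp lever

TASK

Take the longer plate, the one with four holes, out of the slotted rack and lay it flat on the bench; then take it again by its long sides and lower it over the four standoff pins of the jig so that it sits flat on their shoulders, and let go. Then squeeze the release button in the grip of the raised clamp lever and, keeping it squeezed, swing the lever all the way down on to the plate, and let go so that the button springs out and the lever stays latched. Leave the short plate in the rack and the bottle and jar where they stand.

Things in the scene. Friction and masses are not known exactly. Their poses are not given: they have to be found in the camera images.
- plate: The long plate: plain aluminium, 110 x 60 x 8 mm, four 11 mm holes at 84 x 36 mm centres, about 130 g; both faces and both ends alike. It starts standing on a long edge in the rack. Origin: middle of the long edge on which it stands at the start. x runs along the 110 mm, y through the 8 mm thickness, z along the 60 mm width (upwards while it stands).
- plate_centre (a point): The middle of the long plate (axes as plate).
- rack: Fixed black rack, 130 x 100 mm base. Two slots along its x, 60 mm apart (at its y = -30 and +30 mm), each 10 mm wide between two walls whose tops are 28 mm above the bench. In each a plate stands on edge, its lower edge 6 mm and its top edge 66 mm above the bench, its top 38 mm free. Origin: centre of the underside, on the bench.
- short_plate: Bystander: the shorter plate, 75 x 60 x 8 mm with two holes, on edge in the other slot of the rack; the two plates may be in either slot. Origin and axes as for the long plate. To be left there.
- jig: Fixed aluminium assembly jig: a 150 x 100 x 20 mm nest base with two gears and four steel standoffs, and a clamp lever beside it. Origin: on the bench under the nest's middle; x towards the lever's shaft, y towards the lever, z up. The lever's plane is at y = +115 mm; its shaft runs along y at x = +100 mm, 75 mm above the bench.
- nest (a point): Middle of the nest at the height of the standoffs' shoulders, 50 mm above the bench. Standoffs at jig x = -42/+42, y = -18/+18 mm: 16 mm shoulders, each with an 8 mm pin ending in a cone, tip 68 mm above the bench. A seated plate has its underside at this height, its centre 4 mm above it, its length along the jig's x.
- hinge (a point): The lever's hinge: the point of the shaft's axis in the lever's plane. A short arm with a rubber foot sits on the same shaft and comes down on the plate between the two pins nearest the shaft when the lever is down.
- grip (a point): Middle of the lever's rubber grip, 170 mm from the hinge. Grip 24 mm wide (along jig y), 26 mm deep, 75 mm long, ending 30 mm beyond this point. The round steel release button, 22 mm across, is here on the side away from the nest (jig +y), 10.5 mm proud; pinching the grip here along jig y, from above, pushes it in. The grip can turn between the fingers as the lever swings.
- lever (a joint): Lever angle (rad): 0 level, pointing along jig -x, the foot on a seated plate; positive raised, 1.57 upright. Starts at 1.4 to 1.6. Moves stiffly (0.2 Nm friction). A catch stops it at about 1.3 on the way down unless the button is in; below about 0.08, releasing the button latches it down. It cannot go below -0.05.
- release (a joint): Travel of the release button (m): 0 out, 0.009 fully in; the catch is clear from about 0.0075. Spring of 3 N at first, 6 N fully in. When it is let go between the end positions it stays partly in, riding on the catch plate.
- toner_bottle: Bystander: white bottle with black cap, 64 mm across, 170 mm tall; origin at the centre of its underside.
- jar: Bystander: low white jar, 68 mm across, 75 mm tall; origin at the centre of its underside.
Mind the look-alikes: they are no part of the job. What is shaped like the plate but yellow is not meant.

How it is judged:
On the way, in this order (a step that is already met when the one before it is completed fails the run):
1. the long plate lies flat on the bench, let go (height (world z) of plate_centre below 0.012 m and (angle between plate's own y axis and vertical below 0.12 rad or angle between plate's own y axis and vertical above 3.02 rad) and contact force between the fingers and plate below 0.1 N), for 0.2 s.
2. the long plate sits on the four shoulders, let go, the lever still raised (horizontal distance between plate_centre and nest below 0.006 m and z of plate_centre in the frame of nest between 0.001 and 0.007 m and angle between the y axis of plate and the z axis of jig, either way round below 0.06 rad and angle between the x axis of plate and the x axis of jig, either way round below 0.12 rad and contact force between the fingers and plate below 0.1 N and value of joint lever above 1.1 rad), for 0.2 s.
3. the lever is on its way down with the release button held in (value of joint release above 0.0065 m and value of joint lever between 0.1 and 1 rad), for 0.1 s.
At the end, for the whole second after the job is handed in: The long plate sits flat on all four shoulders (centre within 6 mm of the nest's middle, height within 3 mm, tilt under 0.06 rad, its length along the jig's x within 0.12 rad), at rest; the lever is down (below 0.09 rad) and latched, its button sprung out (under 2 mm in) (horizontal distance between plate_centre and nest below 0.006 m and z of plate_centre in the frame of nest between 0.001 and 0.007 m and angle between the y axis of plate and the z axis of jig, either way round below 0.06 rad and angle between the x axis of plate and the x axis of jig, either way round below 0.12 rad and value of joint lever below 0.09 rad and value of joint release below 0.002 m and linear speed of plate below 0.02 m/s); the robot touches nothing.
It fails at once if the short plate is taken from its slot or shoved by more than 30 mm (distance of short_plate from where it was at the start of the episode above 0.03 m).
It fails at once if the bottle is moved by more than 30 mm (distance of toner_bottle from where it was at the start of the episode above 0.03 m).
It fails at once if the jar is moved by more than 30 mm (distance of jar from where it was at the start of the episode above 0.03 m).
It also fails if it takes over 72 s, if anything falls off the work surface, if the arm or the gripper's body presses on something with over 40 N, if the wrist force passes 120 N, or if a joint passes its speed limit or range.

ROBOT

A 6-joint arm with a two-finger parallel gripper is mounted at the origin on the work surface. World frame = base frame: x ahead of the robot, y to its left, z up, the work surface at z = 0. Lengths are in m, angles in rad, forces in N, time in s.
With the tool pointing down it reaches from about 0.35 to 0.975 m from the base axis. Payload 4.9 kg.
Tool frame: the origin (TCP) lies at the very end of the fingers, on their centre line; the grasp point (between the pads) lies 19 mm behind it; z points along the fingers, y is the line along which they close (so a half turn about z gives the same grasp; the last joint's range is limited). The gripper opens to 85 mm and grips with 20 to 120 N. Pads are 22 mm wide; open, the fingers measure 114 mm over their backs; the gripper's body (76 mm by 85 mm) begins 54 mm behind the grasp point. The pads swing forward as they close: fully open they stand 13 mm farther back than shut.
Start: joints at [-1.268, 0.053, 1.613, -0, 1.476, -0.119], TCP at [0.256, -0.57, 0.231] pointing down, gripper open.
Joint ranges: [-3.01, 3.01], [-1.01, 2.22], [0.06, 2.58], [-1.02, 4.17], [0.09, 2.62], [-3.14, 3.14]. Speed limits (rad/s): [2.57, 2.57, 3.14, 3.14, 3.14, 3.14].

INTERFACE

Orientations are given as a unit quaternion [w, x, y, z].
In Python, from plant import state, optics, ticket, nets gives the robot as it stands. The module is installed in compiled form; this text tells all that it offers.
- The arm moves only by the shell command python3 -m inch 'ROWS' [OPENING]. ROWS is JSON, a list of rows, each an object of numbers: "dx", "dy", "dz": the shift along the tool's x, y, z as a fraction of full scale; "rx", "ry", "rz": the turn, a rotation vector about the tool's x, y, z as a fraction of full scale. In form: [{"dx": .., "dy": .., "dz": .., "rx": .., "ry": .., "rz": ..}, ...]. A call has 1 to 5 rows; each row is the pose to reach, as a shift and turn from the pose commanded when the call began, along the tool's axes at that moment; what a row does not reach only later rows make up. Full scale, the value 1, is 0.8 m for a shift and 1.5 rad for a turn. A row lasts 1/10 s, in which the tool goes at most 50 mm and 8.59 degrees, less where a joint would pass 70% of its speed; a pose out of reach is approached as far as the arm can. A call with a number of a shift or a turn outside -1 to 1 is refused whole. A call with a gripper value outside its range is refused whole. OPENING is the opening, from -1 (shut) to 1 (fully open), set as the call begins (- or left out, the last holds). The fingers move at their own pace and stop on an object; the grip force is fixed at half the most. Time passes only in rows, so rows that repeat a pose let the fingers close. It gives the time, the measured TCP pose, the force, the opening and the grip force at its end, in the units of the state.
- state(): the state, without advancing time (a new reading comes with each control period).
- optics.grab_frame(name): name is "side" or "top" or "wrist"; returns the picture (384x512x3 uint8, red, green, blue); there is no depth.
- optics.camera_info(name): a dict with "fx", "fy", "cx", "cy" (pixels), "R" (3x3) and "t" (3): a world point X has camera coordinates R X + t. Camera axes: x right, y down, z forward; pixel columns grow to the right and rows downward; lengths in m; the calibration is good to about 2 mm. A picture is of the moment at which its call begins: read the wrist's pose just before it. camera_info takes no time and is no camera call; for the wrist camera it gives the pose at the moment of the call.
- ticket.job_done(): hands the job in; it is judged then, once.
Trained networks look in the newest picture that a camera, given by its name, has taken for a name from the list of things; names that differ only in an ending like _2 or _b are one class to them, and where a whole thing is asked for, a point or a joint stands for the part that bears it (a point fixed in the world has none). Each returns a list of dicts, best first, with "confidence" (0 to 1); they miss things now and then, are a little off and sometimes report something else, mostly with a low value. They report only what shows in the picture. A call takes as long as a camera call. They do not tell look-alikes from the thing itself.
- nets.boxes_of(camera, name): "bbox" ([centre column, centre row, width, height] in pixels, round what is visible of it).
- nets.outline_of(camera, name): "pixels" (384x512 bool, what is visible of it) and "bbox" ([centre column, centre row, width, height] in pixels, round what is visible of it).
The state is a dict: "time": time; "joint_pos": joint angles; "joint_vel": joint speeds; "joint_efforts": joint torques, N m; "tool_pos": TCP position; "tool_rot": TCP orientation; "contact_force": force on the tool from outside, world axes, zero at the start; "ft_torque": the same for the moment, N m; "gripper_width": opening from 0.0 (shut) to 1.0 (fully open); "grasp_force": force on a finger pad.
Only numpy, scipy, OpenCV 4.12 (cv2) and the standard library are available. Lean on these libraries where they do the work, as an engineer would, in place of code of your own. Each camera call takes 0.05 s, during which the arm holds its last target. There are 200 camera calls.

## Working session

There is one attempt and no reset: what is moved stays moved. The work goes in short steps, Python scripts to look and compute and a shell command to move; the robot and the scene stay as the last step left them, time stands still between calls to the robot, and variables do not carry over. Pictures are saved under pics/ and viewed, at most 10 in all, crops included, and the job is handed in when it is done.

```bash
mkdir -p pics; cat > h.py <<'E'
import numpy as np, cv2
from plant import state, optics, ticket, nets
from scipy.spatial.transform import Rotation as Rn
def snap(c,f): 
    im=optics.grab_frame(c); cv2.imwrite(f'pics/{f}.png',cv2.cvtColor(im,cv2.COLOR_RGB2BGR)); return im
def proj(c,P,ci=None):
    i=ci or optics.camera_info(c); X=np.atleast_2d(P)@np.array(i['R']).T+np.array(i['t'])
    return np.c_[i['fx']*X[:,0]/X[:,2]+i['cx'], i['fy']*X[:,1]/X[:,2]+i['cy']]
def ray(c,uv,z,ci=None):
    i=ci or optics.camera_info(c); R=np.array(i['R']); o=-R.T@np.array(i['t'])
    d=R.T@np.array([(uv[0]-i['cx'])/i['fx'],(uv[1]-i['cy'])/i['fy'],1]); return o+d*(z-o[2])/d[2]
def tool():
    s=state(); q=s['tool_rot']; return np.array(s['tool_pos']), Rn.from_quat([q[1],q[2],q[3],q[0]])
def to(P,yaw=None):
    # rows for target TCP P, tool down, with tool-y line at world angle yaw
    p,r=tool(); d=r.inv().apply(np.array(P)-p)/0.8; out=dict(d=d.round(4))
    if yaw is not None:
        best=None
        for k in(0,np.pi):
            y=np.array([np.cos(yaw+k),np.sin(yaw+k),0]); z=np.array([0,0,-1.]); x=np.cross(y,z)
            v=(r.inv()*Rn.from_matrix(np.c_[x,y,z])).as_rotvec()
            if best is None or np.linalg.norm(v)<np.linalg.norm(best): best=v
        out['r']=(best/1.5).round(4)
    print(out); return out
E
python3 - <<'E'
from h import *
a=snap('top','top0'); 
for n in ['plate','short_plate','rack','jig','toner_bottle','jar','lever']:
    print(n,[(np.round(b['bbox']).tolist(),round(b['confidence'],2)) for b in nets.boxes_of('top',n)[:4]])
b=snap('side','side0')
for n in ['plate','short_plate','jig','lever']:
    print(n,[(np.round(b['bbox']).tolist(),round(b['confidence'],2)) for b in nets.boxes_of('side',n)[:4]])
for c in('top','side'):
    i=optics.camera_info(c);R=np.array(i['R']);print(c,(-R.T@i['t']).round(3),R.round(2).tolist(),i['fx'])
cv2.imwrite('pics/both.png',cv2.cvtColor(cv2.resize(np.vstack([a,b]),None,fx=.78,fy=.78),cv2.COLOR_RGB2BGR))
print(state())
E
```

```text
plate [([120.0, 166.0, 17.0, 24.0], 0.72), ([169.0, 163.0, 37.0, 13.0], 0.65), ([295.0, 152.0, 53.0, 11.0], 0.41)]
short_plate [([166.0, 179.0, 24.0, 7.0], 0.49)]
rack [([173.0, 173.0, 40.0, 40.0], 0.76)]
jig [([296.0, 174.0, 68.0, 67.0], 0.83), ([168.0, 164.0, 38.0, 3.0], 0.31)]
toner_bottle [([158.0, 231.0, 26.0, 18.0], 0.69)]
jar []
lever [([297.0, 152.0, 46.0, 15.0], 0.9)]
plate [([99.0, 281.0, 46.0, 20.0], 0.73), ([249.0, 136.0, 38.0, 52.0], 0.66), ([144.0, 242.0, 32.0, 33.0], 0.56)]
short_plate [([160.0, 255.0, 19.0, 29.0], 0.6)]
jig [([160.0, 257.0, 20.0, 28.0], 0.56), ([266.0, 150.0, 95.0, 79.0], 0.55)]
lever [([247.0, 136.0, 40.0, 49.0], 0.78)]
top [0.415 0.013 1.546] [[0.0, -1.0, 0.0], [-1.0, -0.0, -0.1], [0.1, -0.0, -1.0]] 454.5569113487322
side [-0.077  0.602  1.162] [[-0.7, -0.71, 0.0], [-0.56, 0.55, -0.62], [0.44, -0.43, -0.79]] 479.1487804270614
{'time': 0.65, 'joint_pos': array([-1.26800532e+00,  5.27031483e-02,  1.61289955e+00, -4.39840121e-05,
        1.47602847e+00, -1.18987693e-01]), 'joint_vel': array([-2.22024416e-04, -1.71499532e-03, -1.12770263e-03,  4.59952959e-05,
       -1.73969893e-06,  9.60803469e-04]), 'joint_efforts': array([-1.89396153e-03, -3.93493116e+01, -3.70311713e+01, -2.22326353e-04,
        5.68715241e-04,  4.40797521e-06]), 'tool_pos': array([ 0.2558527 , -0.57020123,  0.23130189]), 'tool_rot': array([-1.71654215e-05,  9.77844698e-01,  2.09331665e-01, -2.35680532e-05]), 'contact_force': array([ 0.25127767,  0.03318979, -0.1921524 ]), 'ft_torque': array([0.00075782, 0.00299814, 0.01815808]), 'grasp_force': 0.0, 'gripper_width': 1.0010973808451082}
```

View pics/both.png

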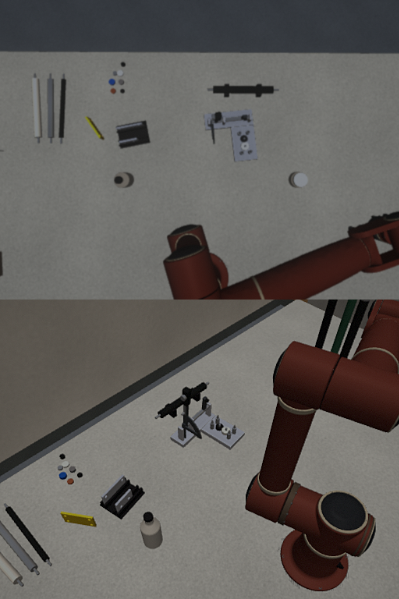

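The combined view, with coordinates in full-frame top-camera pixels, shows the rack at (173,173), the jig with raised lever at (296,174), the bottle at (158,231) and the jar at about (384,231).

There are three plate candidates:
- (120,166) is yellow and lying flat, so it is the decoy.
- (169,163) is aluminium and 37 px long in the far slot, so it is the likely long plate.
- (166,179) is 24 px long, so it is the short plate.

I'll confirm this in an enlarged crop.

```bash
python3 - <<'E'
from h import *
a=cv2.imread('pics/top0.png');b=cv2.imread('pics/side0.png')
z=lambda im,x,y,w,h:cv2.resize(im[y:y+h,x:x+w],(400,int(400*h/w)),interpolation=cv2.INTER_CUBIC)
A=np.hstack([z(a,135,140,80,60),z(a,250,130,100,75)]);B=np.hstack([z(b,110,220,80,60),z(b,195,95,120,90)])
cv2.imwrite('pics/crop.png',np.vstack([A,B]))
for uv,zz in [((150,163),.066),((188,162),.066),((173,173),0.02),((296,174),.02),((158,231),.17),((384,231),.075)]: print(uv,ray('top',uv,zz).round(3))
E
```

```text
(150, 163) [0.628 0.365 0.066]
(188, 162) [0.632 0.24  0.066]
(173, 173) [0.601 0.297 0.02 ]
(296, 174) [ 0.599 -0.119  0.02 ]
(158, 231) [0.407 0.31  0.17 ]
(384, 231) [ 0.409 -0.397  0.075]
```

View pics/crop.png

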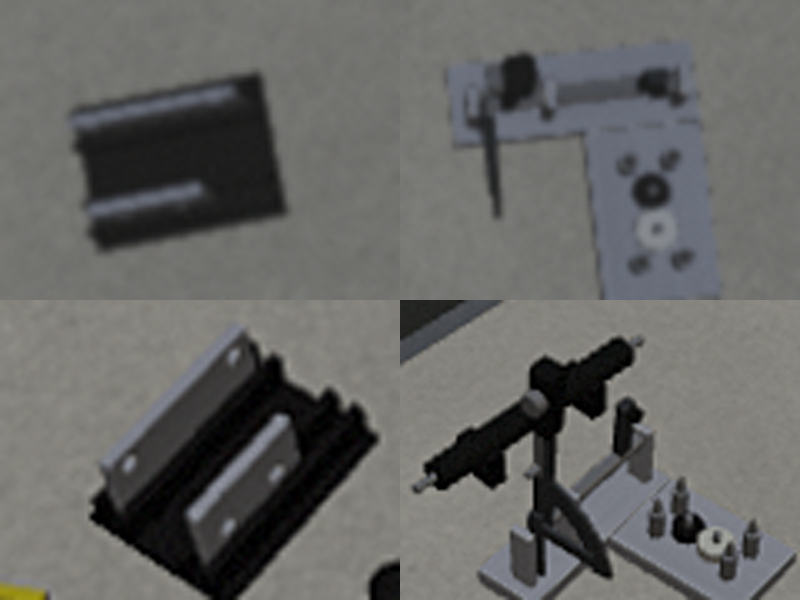

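The crop confirms it: the far-slot plate spans the rack and shows holes near its ends, while the near one is short. The long plate is at the far slot, running about (150,164) to (183,158). The jig frame is roughly world-aligned with a yaw of about +0.15, and the nest is around (0.57,-0.17). I'll look at the jig with the wrist camera on the way.

```bash
python3 - <<'E'
from h import *
i=optics.camera_info('wrist');R=np.array(i['R']);p,r=tool();print('cam in tool',r.inv().apply(-R.T@i['t']-p).round(3),(R@r.as_matrix()).round(2).tolist(),i['fx'])
to([.45,-.17,.42],1.72)
E
```

```text
cam in tool [ 0.075 -0.001 -0.142] [[0.0, 1.0, -0.0], [-0.96, -0.0, -0.3], [-0.3, 0.0, 0.96]] 332.289583595377
{'d': array([ 0.4262, -0.3571, -0.2359]), 'r': array([-0.    ,  0.    ,  0.1817])}
```

```bash
python3 - <<'E'
from h import *
to([.66,-.13,.42],1.72)
E
python3 -m inch '[{"dz":-0.15},{"dz":-0.2359},{"dz":-0.2359},{"dz":-0.2359},{"dz":-0.2359}]'
```

```text
{'d': array([ 0.6862, -0.2952, -0.2359]), 'r': array([-0.    ,  0.    ,  0.1817])}validation failed for argument at $[0]...
```

```bash
python3 -m inch '[{"dx":0,"dy":0,"dz":-0.1,"rx":0,"ry":0,"rz":0},{"dx":0,"dy":0,"dz":-0.236,"rx":0,"ry":0,"rz":0},{"dx":0,"dy":0,"dz":-0.236,"rx":0,"ry":0,"rz":0},{"dx":0.1,"dy":-0.04,"dz":-0.236,"rx":0,"ry":0,"rz":0},{"dx":0.686,"dy":-0.295,"dz":-0.236,"rx":0,"ry":0,"rz":0.182}]'
```

```text
time: 1.15
tool_pos: [0.3208, -0.5026, 0.4092]
tool_rot: [0.004, 0.991, 0.134, 0.001]
contact_force: [1.1, -1.4, 0.2]
gripper_width: 1.004
grasp_force: 0.0
```

```bash
python3 - <<'E'
from h import *
to([.66,-.13,.42],1.72)
E
```

```text
{'d': array([ 0.5327, -0.336 , -0.0155]), 'r': array([ 0.0057, -0.0015,  0.0801])}
```

```bash
python3 -m inch '[{"dx":0.533,"dy":-0.336,"dz":-0.0155,"rx":0,"ry":0,"rz":0.08},{"dx":0.533,"dy":-0.336,"dz":-0.0155,"rx":0,"ry":0,"rz":0.08},{"dx":0.533,"dy":-0.336,"dz":-0.0155,"rx":0,"ry":0,"rz":0.08},{"dx":0.533,"dy":-0.336,"dz":-0.0155,"rx":0,"ry":0,"rz":0.08},{"dx":0.533,"dy":-0.336,"dz":-0.0155,"rx":0,"ry":0,"rz":0.08}]'; python3 - <<'E'
from h import *
to([.66,-.13,.42],1.72)
E
```

```text
time: 1.65
tool_pos: [0.4885, -0.314, 0.4099]
tool_rot: [0.0, 0.997, 0.078, 0.0]
contact_force: [0.9, -1.6, 0.8]
gripper_width: 0.997
grasp_force: 0.0
{'d': array([ 0.2475, -0.194 , -0.0126]), 'r': array([ 0.0004, -0.0003,  0.0044])}
```

```bash
python3 -m inch '[{"dx":0.247,"dy":-0.194,"dz":-0.0125,"rx":0,"ry":0,"rz":0.004},{"dx":0.247,"dy":-0.194,"dz":-0.0125,"rx":0,"ry":0,"rz":0.004},{"dx":0.247,"dy":-0.194,"dz":-0.0125,"rx":0,"ry":0,"rz":0.004},{"dx":0.247,"dy":-0.194,"dz":-0.0125,"rx":0,"ry":0,"rz":0.004},{"dx":0.247,"dy":-0.194,"dz":-0.0125,"rx":0,"ry":0,"rz":0.004}]'; python3 -m inch '[{"dx":0,"dy":0,"dz":0,"rx":0,"ry":0,"rz":0},{"dx":0,"dy":0,"dz":0,"rx":0,"ry":0,"rz":0},{"dx":0,"dy":0,"dz":0,"rx":0,"ry":0,"rz":0}]'; python3 - <<'E'
from h import *
import json
i=optics.camera_info('wrist'); json.dump({k:np.array(v).tolist() for k,v in i.items()},open('w1.json','w'))
snap('wrist','w1')
for n in ['jig','lever']:print(n,[(np.round(b['bbox']).tolist(),round(b['confidence'],2)) for b in nets.boxes_of('wrist',n)[:3]])
E
```

```text
time: 2.15
tool_pos: [0.6587, -0.131, 0.4198]
tool_rot: [0.0, 0.997, 0.075, 0.0]
contact_force: [0.5, -1.1, 1.2]
gripper_width: 1.001
grasp_force: 0.0
time: 2.45
tool_pos: [0.6572, -0.1335, 0.4196]
tool_rot: [0.0, 0.997, 0.075, -0.0]
contact_force: [-0.1, 0.0, -0.6]
gripper_width: 1.001
grasp_force: 0.0
jig [([224.0, 165.0, 166.0, 129.0], 0.84)]
lever [([218.0, 155.0, 152.0, 59.0], 0.78)]
```

View pics/w1.png

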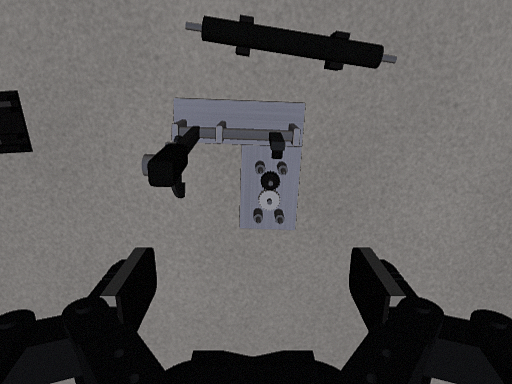

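The wrist view shows the four standoffs near (260,168), (283,168), (258,215) and (280,215), with the lever grip and its button around (160,165). I'll enlarge it for a pose fit.

```bash
python3 - <<'E'
from h import *
a=cv2.imread('pics/w1.png')[92:236,140:312]
a=cv2.convertScaleAbs(cv2.resize(a,None,fx=4,fy=4,interpolation=cv2.INTER_CUBIC),alpha=1.6)
cv2.imwrite('pics/w1c.png',a)
E
```

```text
(no output)
```

View pics/w1c.png

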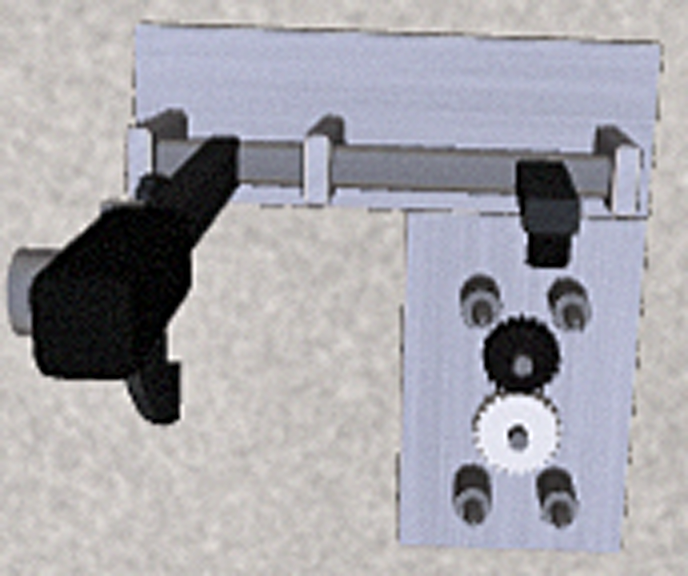

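```bash
cat > fit.py <<'E'
from h import *
import json
from scipy.optimize import least_squares
ci=json.load(open('w1.json'))
J=np.array([[42,18,68],[42,-18,68],[-42,18,68],[-42,-18,68],[-75,50,20],[-75,-50,20],[75,50,20],[75,-50,20]])/1000
U=np.array([[483,310],[573,318],[472,514],[563,520],[400,543],[620,551],[405,212],[648,215]])/4.+[140,92]
def W(p,P): 
    c,s=np.cos(p[2]),np.sin(p[2]); P=np.atleast_2d(P); return np.c_[p[0]+c*P[:,0]-s*P[:,1],p[1]+s*P[:,0]+c*P[:,1],P[:,2]]
if __name__=='__main__':
    f=lambda p:(proj('w',W(p,J),ci)-U).ravel()
    s=least_squares(f,[.57,-.17,.15],loss='soft_l1');print(s.x.round(4),f(s.x).reshape(-1,2).round(1).tolist())
    for lev in (1.4,1.5,1.6):
        g=lambda r,y,off:[.1-np.cos(lev)*r-off*np.sin(lev),y,.075+np.sin(lev)*r-off*np.cos(lev)*-1]
        P=[g(.2,y,o) for y in(.103,.127) for o in(-.013,.013)]+[g(.17,.1375,0)]
        print(lev,((proj('w',W(s.x,P),ci)-[140,92])*4).round().tolist())
    print('jig4',W(s.x,[[0,0,.05],[.1,.115,.075]]).round(4))
E
python3 fit.py; python3 - <<'E'
from h import *
to([.70,.30,.36],.17)
E
```

```text
[ 0.5713 -0.1746  0.115 ] [[-0.3, 1.2], [0.7, -0.1], [0.3, 1.0], [-0.1, 0.2], [-1.0, -0.1], [0.4, -0.3], [-0.2, -1.7], [0.0, -0.4]]
1.4 [[137.0, 361.0], [137.0, 473.0], [32.0, 357.0], [33.0, 469.0], [24.0, 356.0]]
1.5 [[130.0, 279.0], [133.0, 393.0], [22.0, 275.0], [26.0, 389.0], [18.0, 292.0]]
1.6 [[125.0, 189.0], [130.0, 306.0], [13.0, 186.0], [22.0, 302.0], [13.0, 223.0]]
jig4 [[ 0.5713 -0.1746  0.05  ]
 [ 0.6574 -0.0489  0.075 ]]
{'d': array([ 0.1333, -0.5287,  0.0748]), 'r': array([-0.0000e+00, -4.0000e-04,  1.0326e+00])}
```

```bash
python3 -m inch '[{"dx":0.02,"dy":-0.44,"dz":0.05,"rx":0,"ry":0,"rz":0.99},{"dx":0.02,"dy":-0.44,"dz":0.05,"rx":0,"ry":0,"rz":0.99},{"dx":0.02,"dy":-0.44,"dz":0.05,"rx":0,"ry":0,"rz":0.99},{"dx":0.02,"dy":-0.44,"dz":0.05,"rx":0,"ry":0,"rz":0.99},{"dx":0.02,"dy":-0.44,"dz":0.05,"rx":0,"ry":0,"rz":0.99}]'; python3 - <<'E'
from h import *
to([.62,.22,.36],.17);print(state()['joint_pos'])
E
```

```text
time: 3.1
tool_pos: [0.6316, 0.1097, 0.3922]
tool_rot: [-0.0, 0.956, -0.292, 0.0]
contact_force: [1.0, -0.2, 0.8]
gripper_width: 0.997
grasp_force: 0.0
{'d': array([-0.0891, -0.1062,  0.0403]), 'r': array([-5.000e-04, -3.000e-04,  5.389e-01])}
[ 5.59970420e-02  4.50696206e-02  1.35752739e+00 -1.27938119e-05
  1.73808098e+00  2.21919810e+00]
```

```bash
python3 -m inch '[{"dx":-0.25,"dy":-0.2,"dz":0.02,"rx":0,"ry":0,"rz":-0.95},{"dx":-0.25,"dy":-0.2,"dz":0.02,"rx":0,"ry":0,"rz":-0.95},{"dx":-0.25,"dy":-0.2,"dz":0.02,"rx":0,"ry":0,"rz":-0.95},{"dx":-0.25,"dy":-0.2,"dz":0.02,"rx":0,"ry":0,"rz":-0.95},{"dx":-0.25,"dy":-0.2,"dz":0.02,"rx":0,"ry":0,"rz":-0.95}]';  python3 -m inch '[{"dx":0,"dy":0,"dz":0,"rx":0,"ry":0,"rz":-0.95},{"dx":0,"dy":0,"dz":0,"rx":0,"ry":0,"rz":-0.95},{"dx":0,"dy":0,"dz":0,"rx":0,"ry":0,"rz":-0.95},{"dx":0,"dy":0,"dz":0,"rx":0,"ry":0,"rz":-0.95},{"dx":0,"dy":0,"dz":0,"rx":0,"ry":0,"rz":-0.95}]'; python3 - <<'E'
from h import *
to([.62,.38,.36],.17);print(state()['joint_pos'])
E
```

```text
time: 3.6
tool_pos: [0.5552, 0.3472, 0.3768]
tool_rot: [-0.0, 0.996, 0.085, 0.001]
contact_force: [1.4, -0.4, 1.2]
gripper_width: 1.0
grasp_force: 0.0
time: 4.1
tool_pos: [0.5561, 0.3455, 0.3767]
tool_rot: [0.0, 0.896, 0.444, 0.0]
contact_force: [0.2, -0.0, 0.4]
gripper_width: 1.001
grasp_force: 0.0
{'d': array([0.0827, 0.0375, 0.0209]), 'r': array([ 3.000e-04, -2.000e-04, -5.471e-01])}
[ 4.42451525e-01  7.74609673e-02  1.34891944e+00 -6.25355343e-05
  1.71473276e+00  1.09303325e+00]
```

```bash
python3 -m inch '[{"dx":0.083,"dy":0.0375,"dz":0.021,"rx":0,"ry":0,"rz":-0.547},{"dx":0.083,"dy":0.0375,"dz":0.021,"rx":0,"ry":0,"rz":-0.547},{"dx":0.083,"dy":0.0375,"dz":0.021,"rx":0,"ry":0,"rz":-0.547},{"dx":0.083,"dy":0.0375,"dz":0.021,"rx":0,"ry":0,"rz":-0.547},{"dx":0.083,"dy":0.0375,"dz":0.021,"rx":0,"ry":0,"rz":-0.547}]' 0;  python3 -m inch '[{"dx":0,"dy":0,"dz":0,"rx":0,"ry":0,"rz":-0.047},{"dx":0,"dy":0,"dz":0,"rx":0,"ry":0,"rz":-0.047},{"dx":0,"dy":0,"dz":0,"rx":0,"ry":0,"rz":-0.047}]' ; python3 - <<'E'
from h import *
import json
to([.62,.38,.36],.17)
i=optics.camera_info('wrist'); json.dump({k:np.array(v).tolist() for k,v in i.items()},open('w2.json','w'))
a=snap('wrist','w2')
for n in ['plate','short_plate','rack']:print(n,[(np.round(b['bbox']).tolist(),round(b['confidence'],2)) for b in nets.boxes_of('wrist',n)[:3]])
b=cv2.imread('pics/w2.png')[60:300,110:400]
cv2.imwrite('pics/w2c.png',cv2.convertScaleAbs(cv2.resize(b,None,fx=2.5,fy=2.5,interpolation=cv2.INTER_CUBIC),alpha=1.6))
E
```

```text
time: 4.6
tool_pos: [0.6207, 0.3798, 0.3595]
tool_rot: [-0.0, 0.671, 0.741, -0.0]
contact_force: [-0.4, 0.4, 0.3]
gripper_width: 0.503
grasp_force: 0.0
time: 4.9
tool_pos: [0.6203, 0.3801, 0.3598]
tool_rot: [0.0, 0.647, 0.762, 0.0]
contact_force: [-0.1, 1.3, 0.8]
gripper_width: 0.505
grasp_force: 0.0
{'d': array([-0.0001, -0.0004, -0.0002]), 'r': array([ 0.0002, -0.    , -0.0049])}
plate [([273.0, 76.0, 78.0, 42.0], 0.77), ([254.0, 187.0, 7.0, 85.0], 0.55)]
short_plate [([214.0, 177.0, 23.0, 61.0], 0.84), ([242.0, 351.0, 41.0, 4.0], 0.31)]
rack [([235.0, 182.0, 64.0, 85.0], 0.89)]
```

View pics/w2c.png

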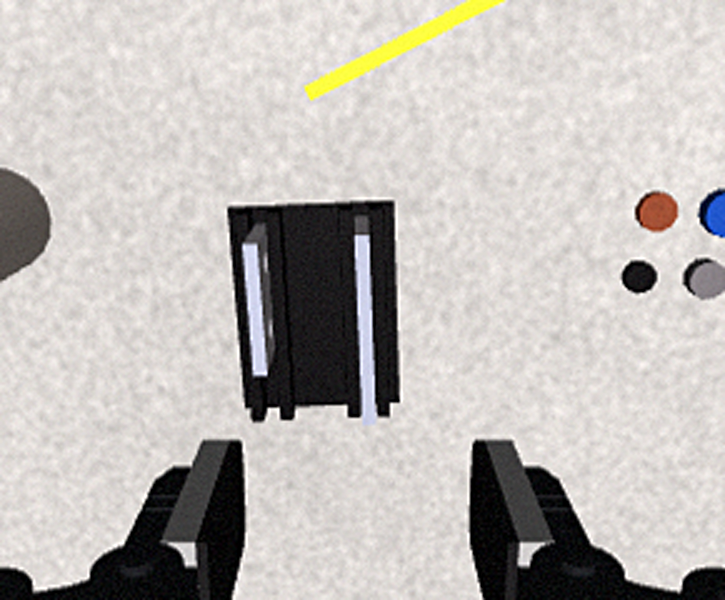

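The long plate's top edge runs from (361,235) to (369,420) in the crop, and the short plate is to its left.

```bash
python3 - <<'E'
from h import *
import json
ci=json.load(open('w2.json'))
A,B=[ray('w',np.array(u)/2.5+[110,60],.066,ci) for u in ((362.5,235),(369.5,422))]
d=A-B;c=(A+B)/2;n=np.arctan2(d[1],d[0])-np.pi/2;print(A.round(4),B.round(4),np.linalg.norm(d),c.round(4),n)
to([c[0],c[1],.14],n);to([c[0],c[1],.038],n)
E
```

```text
[0.6253 0.3709 0.066 ] [0.647  0.2649 0.066 ] 0.10824513449080585 [0.6362 0.3179 0.066 ] 0.20181515287714857
{'d': array([-0.0808,  0.0069,  0.2745]), 'r': array([ 0.0001, -0.    , -0.025 ])}
{'d': array([-0.0808,  0.0069,  0.402 ]), 'r': array([ 0.0001, -0.    , -0.025 ])}
```

```bash
python3 -m inch '[{"dx":-0.081,"dy":0.007,"dz":0.05,"rx":0,"ry":0,"rz":-0.025},{"dx":-0.081,"dy":0.007,"dz":0.27,"rx":0,"ry":0,"rz":-0.025},{"dx":-0.081,"dy":0.007,"dz":0.27,"rx":0,"ry":0,"rz":-0.025},{"dx":-0.081,"dy":0.007,"dz":0.27,"rx":0,"ry":0,"rz":-0.025},{"dx":-0.081,"dy":0.007,"dz":0.27,"rx":0,"ry":0,"rz":-0.025}]' -0.1; python3 -m inch '[{"dx":0,"dy":0,"dz":0.0045,"rx":0,"ry":0,"rz":0},{"dx":0,"dy":0,"dz":0.0045,"rx":0,"ry":0,"rz":0},{"dx":0,"dy":0,"dz":0.0045,"rx":0,"ry":0,"rz":0}]'; python3 - <<'E'
from h import *
import json
print(tool()[0])
i=optics.camera_info('wrist'); json.dump({k:np.array(v).tolist() for k,v in i.items()},open('w3.json','w'))
snap('wrist','w3')
print([np.round(x['bbox']).tolist() for x in nets.boxes_of('wrist','plate')])
b=cv2.imread('pics/w3.png')
cv2.imwrite('pics/w3c.png',cv2.convertScaleAbs(cv2.resize(b,(800,600)),alpha=1.6))
E
```

```text
time: 5.6
tool_pos: [0.6352, 0.3172, 0.1402]
tool_rot: [-0.001, 0.632, 0.775, -0.001]
contact_force: [-0.4, 0.8, 0.3]
gripper_width: 0.45
grasp_force: 0.0
time: 5.9
tool_pos: [0.6381, 0.319, 0.1439]
tool_rot: [0.001, 0.632, 0.775, 0.002]
contact_force: [0.7, -0.5, 0.2]
gripper_width: 0.449
grasp_force: 0.0
[0.63808843 0.31902406 0.14388516]
[[247.0, 192.0, 14.0, 159.0], [234.0, 12.0, 56.0, 24.0]]
```

View pics/w3c.png

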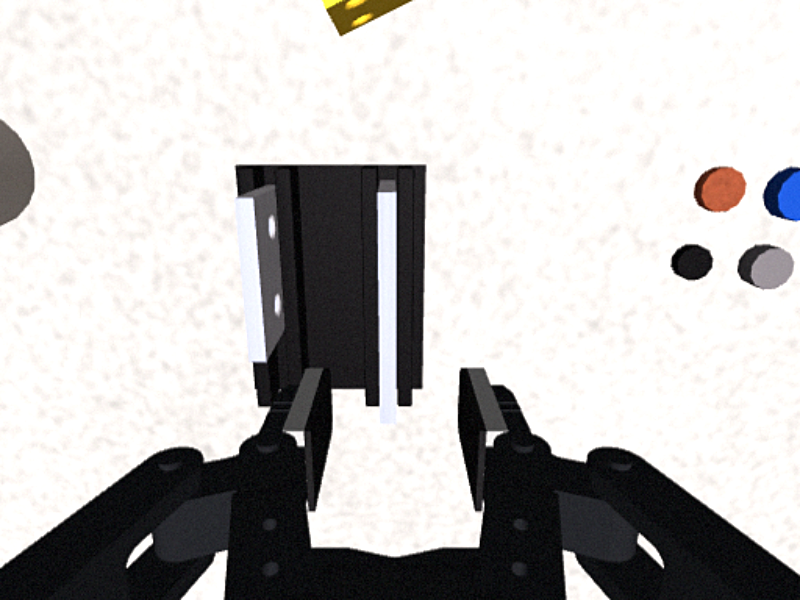

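```bash
python3 - <<'E'
from h import *
import json
ci=json.load(open('w3.json'))
A,B=[ray('w',np.array(u)/1.5625,.066,ci) for u in ((388.,193),(388.5,422))]
d=A-B;c=(A+B)/2;n=np.arctan2(d[1],d[0])-np.pi/2;print(A.round(4),B.round(4),np.linalg.norm(d),c.round(4),n)
to([c[0],c[1],.038],n)
E
```

```text
[0.625  0.3706 0.066 ] [0.6467 0.2645 0.066 ] 0.10834080929472903 [0.6359 0.3176 0.066 ] 0.2015656597697122
{'d': array([-0.0015, -0.0042,  0.133 ]), 'r': array([ 0.0044, -0.0007,  0.001 ])}
```

```bash
python3 -m inch '[{"dx":0,"dy":-0.0015,"dz":0.05,"rx":0,"ry":0,"rz":0},{"dx":0,"dy":-0.0015,"dz":0.1,"rx":0,"ry":0,"rz":0},{"dx":0,"dy":-0.0015,"dz":0.132,"rx":0,"ry":0,"rz":0},{"dx":0,"dy":-0.0015,"dz":0.132,"rx":0,"ry":0,"rz":0},{"dx":0,"dy":-0.0015,"dz":0.132,"rx":0,"ry":0,"rz":0}]'; python3 - <<'E'
from h import *
to([.6360,.3177,.038],.2015)
E
```

```text
time: 6.5
tool_pos: [0.6362, 0.3184, 0.0364]
tool_rot: [0.001, 0.632, 0.775, 0.001]
contact_force: [0.2, -0.6, 0.7]
gripper_width: 0.45
grasp_force: 0.0
{'d': array([-0.0008, -0.0004, -0.0019]), 'r': array([ 0.0017, -0.0003,  0.001 ])}
```

```bash
python3 -m inch '[{"dx":0,"dy":0,"dz":0,"rx":0,"ry":0,"rz":0},{"dx":0,"dy":0,"dz":0,"rx":0,"ry":0,"rz":0},{"dx":0,"dy":0,"dz":0,"rx":0,"ry":0,"rz":0},{"dx":0,"dy":0,"dz":0,"rx":0,"ry":0,"rz":0},{"dx":0,"dy":0,"dz":0,"rx":0,"ry":0,"rz":0}]' -1;python3 -m inch '[{"dx":0,"dy":0,"dz":-0.03,"rx":0,"ry":0,"rz":0},{"dx":0,"dy":0,"dz":-0.06,"rx":0,"ry":0,"rz":0},{"dx":0,"dy":0,"dz":-0.12,"rx":0,"ry":0,"rz":0},{"dx":0,"dy":0,"dz":-0.15,"rx":0,"ry":0,"rz":0},{"dx":0,"dy":0,"dz":-0.15,"rx":0,"ry":0,"rz":0}]'; python3 - <<'E'
from h import *
print(state()['joint_pos'])
# tilt: fingers pointing outward: body toward base
p,r=tool(); print(r.as_matrix().round(2).tolist())
E
```

```text
time: 7.0
tool_pos: [0.6365, 0.3185, 0.0378]
tool_rot: [0.001, 0.632, 0.775, 0.002]
contact_force: [-0.9, -0.0, 5.3]
gripper_width: 0.08
grasp_force: 59.2
time: 7.5
tool_pos: [0.6385, 0.3191, 0.1624]
tool_rot: [0.003, 0.632, 0.775, 0.005]
contact_force: [-1.0, -0.2, -0.9]
gripper_width: 0.084
grasp_force: 60.1
[ 3.59291758e-01  2.94665136e-01  1.45745111e+00 -1.53760407e-06
  1.37705583e+00  1.56438645e-01]
[[-0.2, 0.98, 0.01], [0.98, 0.2, 0.0], [0.0, 0.01, -1.0]]
```

```bash
python3 - <<'E'
from h import *
p,r=tool()
for P in ([.48,.10,.17],[.48,.10,.03],[.48,.10,.024]): print((r.inv().apply(np.array(P)-p)/.8).round(4))
E
```

```text
[-0.2283 -0.2491 -0.013 ]
[-0.2286 -0.2513  0.162 ]
[-0.2287 -0.2514  0.1695]
```

```bash
python3 -m inch '[{"dx":-0.2285,"dy":-0.25,"dz":-0.013,"rx":0,"ry":0,"rz":0},{"dx":-0.2285,"dy":-0.25,"dz":-0.013,"rx":0,"ry":0,"rz":0},{"dx":-0.2285,"dy":-0.25,"dz":-0.013,"rx":0,"ry":0,"rz":0},{"dx":-0.2285,"dy":-0.25,"dz":-0.013,"rx":-0.2,"ry":0,"rz":0},{"dx":-0.2285,"dy":-0.25,"dz":-0.013,"rx":-0.524,"ry":0,"rz":0}]';python3 -m inch '[{"dx":0,"dy":0,"dz":0,"rx":-0.42,"ry":0,"rz":0},{"dx":0,"dy":0,"dz":0,"rx":-0.42,"ry":0,"rz":0},{"dx":0,"dy":0,"dz":0,"rx":-0.42,"ry":0,"rz":0},{"dx":0,"dy":0,"dz":0,"rx":-0.42,"ry":0,"rz":0},{"dx":0,"dy":0,"dz":0,"rx":-0.42,"ry":0,"rz":0}]'; python3 - <<'E'
from h import *
p,r=tool();print(r.as_matrix().round(3).tolist(),state()['joint_pos'].round(2))
for P in ([.48,.10,.04],[.48,.10,.025]): print((r.inv().apply(np.array(P)-p)/.8).round(4))
E
```

```text
time: 8.0
tool_pos: [0.4954, 0.1249, 0.1635]
tool_rot: [0.082, 0.626, 0.769, 0.102]
contact_force: [0.0, -2.0, 0.6]
gripper_width: 0.079
grasp_force: 60.2
time: 8.5
tool_pos: [0.492, 0.1258, 0.157]
tool_rot: [0.268, 0.572, 0.7, 0.332]
contact_force: [0.4, -0.3, -2.8]
gripper_width: 0.084
grasp_force: 60.2
[[-0.202, 0.623, 0.756], [0.979, 0.125, 0.158], [0.004, 0.772, -0.635]] [ 0.03 -0.78  2.53  0.28  0.53 -0.35]
[-0.0291 -0.1263  0.0764]
[-0.0292 -0.1408  0.0884]
```

```bash
python3 - <<'E'
from h import *
p,r=tool()
for P in ([.56,.11,.15],[.56,.11,.04],[.56,.11,.023]): print((r.inv().apply(np.array(P)-p)/.8).round(4))
E
```

```text
[-0.0365  0.0437  0.0667]
[-0.0371 -0.0625  0.154 ]
[-0.0372 -0.0789  0.1675]
```

```bash
python3 -m inch '[{"dx":-0.0365,"dy":0.044,"dz":0.067,"rx":0,"ry":0,"rz":0},{"dx":-0.0365,"dy":0.044,"dz":0.067,"rx":0,"ry":0,"rz":0},{"dx":-0.037,"dy":-0.01,"dz":0.11,"rx":0,"ry":0,"rz":0},{"dx":-0.037,"dy":-0.0625,"dz":0.154,"rx":0,"ry":0,"rz":0},{"dx":-0.037,"dy":-0.0625,"dz":0.154,"rx":0,"ry":0,"rz":0}]';python3 -m inch '[{"dx":0,"dy":-0.006,"dz":0.005,"rx":0,"ry":0,"rz":0},{"dx":0,"dy":-0.006,"dz":0.005,"rx":0,"ry":0,"rz":0}]'; python3 - <<'E'
from h import *
p,r=tool();print(r.as_matrix()[2].round(3).tolist(),state()['joint_pos'].round(2))
snap('side','s4'); b=cv2.imread('pics/s4.png')[90:330,90:410]
cv2.imwrite('pics/s4c.png',cv2.convertScaleAbs(cv2.resize(b,(800,600),interpolation=cv2.INTER_CUBIC),alpha=1.6))
E
```

```text
time: 9.0
tool_pos: [0.5639, 0.112, 0.0553]
tool_rot: [0.268, 0.57, 0.701, 0.336]
contact_force: [0.3, 1.0, -1.3]
gripper_width: 0.084
grasp_force: 60.2
time: 9.2
tool_pos: [0.5637, 0.1123, 0.0492]
tool_rot: [0.267, 0.57, 0.701, 0.336]
contact_force: [0.0, 0.0, -1.3]
gripper_width: 0.083
grasp_force: 60.2
[0.008, 0.775, -0.632] [-0.02 -0.22  2.4   1.13  0.2  -1.27]
```

View pics/s4c.png

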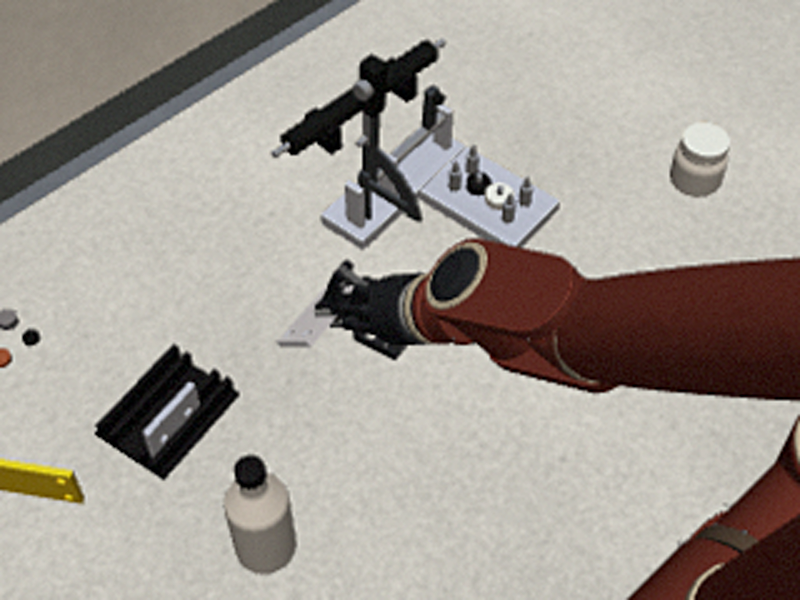

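The plate is held and tilted at about (305,325) in the crop, with the short plate still in the rack. I'll lower it further until contact.

```bash
python3 - <<'E'
from h import *
p,r=tool()
for P in ([.555,.112,.035],[.55,.112,.023]): print((r.inv().apply(np.array(P)-p)/.8).round(4))
E
python3 -m inch '[{"dx":0,"dy":-0.012,"dz":0.006,"rx":0,"ry":0,"rz":0},{"dx":0,"dy":-0.018,"dz":0.008,"rx":0,"ry":0,"rz":0},{"dx":0,"dy":-0.018,"dz":0.008,"rx":0,"ry":0,"rz":0}]'
```

```text
[ 0.002  -0.0232  0.0033]
[ 0.0032 -0.0387  0.008 ]
time: 9.55
tool_pos: [0.5617, 0.1115, 0.0376]
tool_rot: [0.27, 0.569, 0.7, 0.337]
contact_force: [-0.4, -0.0, -2.8]
gripper_width: 0.079
grasp_force: 60.2
```

```bash
python3 -m inch '[{"dx":0,"dy":-0.007,"dz":0.005,"rx":0,"ry":0,"rz":0},{"dx":0,"dy":-0.012,"dz":0.008,"rx":0,"ry":0,"rz":0},{"dx":0,"dy":-0.012,"dz":0.008,"rx":0,"ry":0,"rz":0}]'; python3 -c "
from h import *
print(tool()[1].as_matrix()[2],state()['joint_pos'].round(2))"
```

```text
time: 9.85
tool_pos: [0.5611, 0.1114, 0.0265]
tool_rot: [0.27, 0.569, 0.7, 0.337]
contact_force: [-0.0, -0.4, -1.2]
gripper_width: 0.082
grasp_force: 60.2
[ 0.00626349  0.77919545 -0.62674972] [-0.03 -0.16  2.41  1.5   0.19 -1.64]
```

```bash
python3 -m inch '[{"dx":0,"dy":-0.004,"dz":0.0026,"rx":0,"ry":0,"rz":0},{"dx":0,"dy":-0.004,"dz":0.0026,"rx":0,"ry":0,"rz":0}]';python3 -m inch '[{"dx":0,"dy":0,"dz":0,"rx":0,"ry":0,"rz":0},{"dx":0,"dy":0,"dz":0,"rx":0,"ry":0,"rz":0},{"dx":0,"dy":0,"dz":0,"rx":0,"ry":0,"rz":0}]' -0.6
```

```text
time: 10.05
tool_pos: [0.5613, 0.1113, 0.0234]
tool_rot: [0.27, 0.569, 0.7, 0.338]
contact_force: [0.6, 0.2, -0.7]
gripper_width: 0.082
grasp_force: 60.3
time: 10.35
tool_pos: [0.5609, 0.1113, 0.0228]
tool_rot: [0.27, 0.569, 0.7, 0.337]
contact_force: [-0.4, -0.5, -0.4]
gripper_width: 0.199
grasp_force: 0.2
```

```bash
python3 -m inch '[{"dx":0,"dy":0,"dz":-0.03,"rx":0,"ry":0,"rz":0},{"dx":0,"dy":0,"dz":-0.06,"rx":0,"ry":0,"rz":0},{"dx":0,"dy":0,"dz":-0.09,"rx":0,"ry":0,"rz":0},{"dx":0,"dy":0.03,"dz":-0.1,"rx":0,"ry":0,"rz":0},{"dx":0,"dy":0.03,"dz":-0.1,"rx":0,"ry":0,"rz":0}]';  python3 - <<'E'
from h import *
print(state()['joint_pos'].round(2))
i=optics.camera_info('side')
snap('side','s5'); o=nets.outline_of('side','plate')
for x in o: 
    m=x['pixels'].astype(np.uint8); r=cv2.minAreaRect(cv2.findNonZero(m)); print(x['confidence'],np.round(x['bbox']),[ray('side',u,.008).round(3).tolist() for u in cv2.boxPoints(r)])
E
```

```text
time: 10.85
tool_pos: [0.5167, 0.1007, 0.0963]
tool_rot: [0.273, 0.567, 0.699, 0.339]
contact_force: [0.2, -0.4, 1.2]
gripper_width: 0.202
grasp_force: 0.0
[-0.06 -0.55  2.53  0.68  0.35 -0.82]
0.93 [221. 226.  33.  33.] [[0.574, 0.166, 0.008], [0.595, 0.056, 0.008], [0.53, 0.059, 0.008], [0.512, 0.166, 0.008]]
0.65 [ 98. 282.  45.  18.] [[0.684, 0.515, 0.008], [0.715, 0.489, 0.008], [0.61, 0.415, 0.008], [0.582, 0.441, 0.008]]
```

```bash
python3 - <<'E'
from h import *
to([.553,.112,.20],.20)
E
```

```text
{'d': array([ 0.0041,  0.1354, -0.0457]), 'r': array([ 0.5973, -0.0065,  0.0042])}
```

```bash
python3 -m inch '[{"dx":0,"dy":0.06,"dz":-0.06,"rx":0,"ry":0,"rz":0},{"dx":0.004,"dy":0.135,"dz":-0.046,"rx":0.2,"ry":0,"rz":0},{"dx":0.004,"dy":0.135,"dz":-0.046,"rx":0.597,"ry":-0.0065,"rz":0.004},{"dx":0.004,"dy":0.135,"dz":-0.046,"rx":0.597,"ry":-0.0065,"rz":0.004},{"dx":0.004,"dy":0.135,"dz":-0.046,"rx":0.597,"ry":-0.0065,"rz":0.004}]' 1; python3 - <<'E'
from h import *
to([.553,.112,.20],.20); print(tool(),state()['joint_pos'])
E
```

```text
time: 11.45
tool_pos: [0.5529, 0.1129, 0.1991]
tool_rot: [0.092, 0.624, 0.767, 0.119]
contact_force: [0.1, -0.6, -1.1]
gripper_width: 0.998
grasp_force: 0.0
{'d': array([-0.0011,  0.0003, -0.001 ]), 'r': array([ 0.2008, -0.0051,  0.0039])}
(array([0.55286517, 0.11289493, 0.19914363]), Rotation.from_matrix(array([[-0.20548623,  0.93498802,  0.28908962],
                            [ 0.9786375 ,  0.1943087 ,  0.06717719],
                            [ 0.00663724,  0.29671793, -0.9549421 ]]))) [ 0.04203157 -0.27082548  1.98659855  0.06081464  1.13011339 -0.18167973]
```

```bash
python3 -m inch '[{"dx":0,"dy":0,"dz":0,"rx":0.2008,"ry":-0.005,"rz":0.004},{"dx":0,"dy":0,"dz":0,"rx":0.2008,"ry":-0.005,"rz":0.004},{"dx":0,"dy":0,"dz":0,"rx":0.2008,"ry":-0.005,"rz":0.004},{"dx":0,"dy":0,"dz":0,"rx":0.2008,"ry":-0.005,"rz":0.004}]'; cat > look.py <<'E'
from h import *
import sys,json
z=float(sys.argv[1]); ci=optics.camera_info('wrist'); a=snap('wrist',sys.argv[2])
for x in nets.outline_of('wrist','plate')[:3]:
    m=x['pixels'].astype(np.uint8); r=cv2.minAreaRect(cv2.findNonZero(m)); b=[ray('w',u,z,ci) for u in cv2.boxPoints(r)]
    e=[b[1]-b[0],b[2]-b[1]]; L=max(e,key=np.linalg.norm); c=sum(b)/4
    yaw=(np.arctan2(L[1],L[0]))%np.pi-np.pi/2
    print(round(x['confidence'],2),np.round(x['bbox']),'sizes',[round(np.linalg.norm(k),4) for k in e],'c',c.round(4),'normal yaw',round(yaw,4))
    json.dump(m.sum().item(),open('m.json','w'))
E
python3 look.py 0.008 w5
```

```text
time: 11.85
tool_pos: [0.5519, 0.1124, 0.1953]
tool_rot: [-0.0, 0.633, 0.774, 0.001]
contact_force: [-0.7, 0.2, 0.2]
gripper_width: 1.001
grasp_force: 0.0
0.78 [253. 166.  59. 108.] sizes [np.float64(0.0591), np.float64(0.1116)] c [0.5537 0.1096 0.008 ] normal yaw 0.2269
```

```bash
python3 - <<'E'
from h import *
to([.5537,.1096,.012],.227)
E
```

```text
{'d': array([-0.0035,  0.0018,  0.2311]), 'r': array([ 0.0023,  0.0002, -0.0194])}
```

```bash
python3 -m inch '[{"dx":-0.0035,"dy":0.002,"dz":0.06,"rx":0,"ry":0,"rz":-0.0195},{"dx":-0.0035,"dy":0.002,"dz":0.12,"rx":0,"ry":0,"rz":-0.0195},{"dx":-0.0035,"dy":0.002,"dz":0.18,"rx":0,"ry":0,"rz":-0.0195},{"dx":-0.0035,"dy":0.002,"dz":0.21,"rx":0.002,"ry":0,"rz":-0.0195},{"dx":-0.0035,"dy":0.002,"dz":0.22,"rx":0.002,"ry":0,"rz":-0.0195}]' 0.66; python3 -m inch '[{"dx":0,"dy":0,"dz":0.005,"rx":0,"ry":0,"rz":0},{"dx":0,"dy":0,"dz":0.011,"rx":0,"ry":0,"rz":0},{"dx":0,"dy":0,"dz":0.011,"rx":0,"ry":0,"rz":0}]';python3 -m inch '[{"dx":0,"dy":0,"dz":0.005,"rx":0,"ry":0,"rz":0},{"dx":0,"dy":0,"dz":0.005,"rx":0,"ry":0,"rz":0}]'; python3 -m inch '[{"dx":0,"dy":0,"dz":0.003,"rx":0,"ry":0,"rz":0},{"dx":0,"dy":0,"dz":0.003,"rx":0,"ry":0,"rz":0}]'
```

```text
time: 12.45
tool_pos: [0.5512, 0.1089, 0.0189]
tool_rot: [-0.001, 0.623, 0.782, -0.002]
contact_force: [1.0, 0.4, 0.5]
gripper_width: 0.829
grasp_force: 0.0
time: 12.75
tool_pos: [0.5561, 0.1092, 0.0151]
tool_rot: [0.002, 0.623, 0.782, 0.001]
contact_force: [0.7, -0.2, -0.2]
gripper_width: 0.828
grasp_force: 0.0
time: 12.95
tool_pos: [0.5555, 0.1091, 0.0101]
tool_rot: [0.001, 0.623, 0.782, 0.0]
contact_force: [-1.2, -0.1, 0.6]
gripper_width: 0.83
grasp_force: 0.0
time: 13.15
tool_pos: [0.555, 0.1091, 0.007]
tool_rot: [0.001, 0.623, 0.782, -0.0]
contact_force: [0.7, -0.7, -0.7]
gripper_width: 0.828
grasp_force: 0.0
```

```bash
for i in 1; do python3 -m inch '[{"dx":0,"dy":-0.001,"dz":0.005,"rx":0,"ry":0,"rz":0},{"dx":0,"dy":-0.001,"dz":0.005,"rx":0,"ry":0,"rz":0}]'; python3 -m inch '[{"dx":0,"dy":0,"dz":0.004,"rx":0,"ry":0,"rz":0},{"dx":0,"dy":0,"dz":0.004,"rx":0,"ry":0,"rz":0}]';  python3 -m inch '[{"dx":0,"dy":0,"dz":0.0025,"rx":0,"ry":0,"rz":0},{"dx":0,"dy":0,"dz":0.0025,"rx":0,"ry":0,"rz":0}]'; done
```

```text
time: 13.35
tool_pos: [0.5537, 0.1089, 0.0025]
tool_rot: [0.001, 0.623, 0.782, -0.001]
contact_force: [0.7, -0.8, 0.1]
gripper_width: 0.831
grasp_force: 0.0
time: 13.55
tool_pos: [0.5539, 0.1088, -0.0006]
tool_rot: [0.001, 0.623, 0.782, -0.0]
contact_force: [0.0, -0.5, 0.6]
gripper_width: 0.832
grasp_force: 0.0
time: 13.75
tool_pos: [0.5541, 0.1088, -0.0023]
tool_rot: [0.001, 0.623, 0.782, -0.0]
contact_force: [0.4, 0.7, -0.5]
gripper_width: 0.828
grasp_force: 0.0
```

```bash
python3 -m inch '[{"dx":0,"dy":0,"dz":0.0035,"rx":0,"ry":0,"rz":0},{"dx":0,"dy":0,"dz":0.0035,"rx":0,"ry":0,"rz":0}]'; python3 -m inch '[{"dx":0,"dy":0,"dz":0,"rx":0,"ry":0,"rz":0},{"dx":0,"dy":0,"dz":0,"rx":0,"ry":0,"rz":0},{"dx":0,"dy":0,"dz":0,"rx":0,"ry":0,"rz":0},{"dx":0,"dy":0,"dz":0,"rx":0,"ry":0,"rz":0},{"dx":0,"dy":0,"dz":0,"rx":0,"ry":0,"rz":0}]' -1
```

```text
time: 13.95
tool_pos: [0.554, 0.1089, -0.0052]
tool_rot: [0.001, 0.623, 0.782, -0.0]
contact_force: [-0.2, -0.3, 1.1]
gripper_width: 0.83
grasp_force: 0.0
time: 14.45
tool_pos: [0.5549, 0.1089, -0.0043]
tool_rot: [0.002, 0.623, 0.782, 0.0]
contact_force: [0.3, -0.0, 3.3]
gripper_width: 0.682
grasp_force: 65.6
```

```bash
python3 -m inch '[{"dx":0,"dy":0,"dz":-0.03,"rx":0,"ry":0,"rz":0},{"dx":0,"dy":0,"dz":-0.08,"rx":0,"ry":0,"rz":0},{"dx":0,"dy":0,"dz":-0.14,"rx":0,"ry":0,"rz":0},{"dx":0,"dy":0,"dz":-0.2,"rx":0,"ry":0,"rz":0},{"dx":0,"dy":0,"dz":-0.26,"rx":0,"ry":0,"rz":0}]'; python3 - <<'E'
from h import *
p,r=tool();print(p,state()['joint_pos'].round(2))
for P in ([.47,.02,.25],[.47,-.1,.25],[.5713,-.1746,.25]): print((r.inv().apply(np.array(P)-p)/.8).round(3))
to([.5713,-.1746,.25],1.686)
E
python3 look.py 0.2 w6
```

```text
time: 14.95
tool_pos: [0.5529, 0.1091, 0.2037]
tool_rot: [0.0, 0.623, 0.782, -0.001]
contact_force: [-0.1, 0.4, -1.6]
gripper_width: 0.68
grasp_force: 64.8
[0.55286212 0.10914029 0.20371592] [ 0.06 -0.07  1.79 -0.    1.43 -0.16]
[-0.085 -0.126 -0.058]
[-0.232 -0.16  -0.057]
[-0.351 -0.057 -0.057]
{'d': array([-0.3509, -0.0571, -0.0572]), 'r': array([-1.300e-03,  4.000e-04, -9.733e-01])}
0.56 [256. 248. 152. 221.] sizes [np.float64(0.1173), np.float64(0.0667)] c [0.555  0.1049 0.2   ] normal yaw 0.1605
```

Gripped and lifted; now on to the jig.

```bash
python3 -m inch '[{"dx":-0.085,"dy":-0.126,"dz":-0.057,"rx":0,"ry":0,"rz":-0.09},{"dx":-0.085,"dy":-0.126,"dz":-0.057,"rx":0,"ry":0,"rz":-0.18},{"dx":-0.232,"dy":-0.16,"dz":-0.057,"rx":0,"ry":0,"rz":-0.28},{"dx":-0.232,"dy":-0.16,"dz":-0.057,"rx":0,"ry":0,"rz":-0.38},{"dx":-0.232,"dy":-0.16,"dz":-0.057,"rx":0,"ry":0,"rz":-0.48}]'; python3 - <<'E'
from h import *
print(state()['joint_pos'].round(2))
to([.48,-.13,.25],1.686)
to([.5713,-.1746,.25],1.686)
E
```

```text
time: 15.55
tool_pos: [0.4716, -0.0888, 0.2466]
tool_rot: [0.0, 0.333, 0.943, -0.0]
contact_force: [0.7, -0.5, -1.6]
gripper_width: 0.679
grasp_force: 64.9
[-0.34 -0.31  1.92 -0.    1.53 -1.23]
{'d': array([-0.0405, -0.0335, -0.0042]), 'r': array([-7.000e-04,  2.000e-04, -5.296e-01])}
{'d': array([-0.1644, -0.0052, -0.0042]), 'r': array([-7.000e-04,  2.000e-04, -5.296e-01])}
```

```bash
python3 -m inch '[{"dx":-0.164,"dy":-0.005,"dz":-0.004,"rx":0,"ry":0,"rz":-0.53},{"dx":-0.164,"dy":-0.005,"dz":-0.004,"rx":0,"ry":0,"rz":-0.53},{"dx":-0.164,"dy":-0.005,"dz":-0.004,"rx":0,"ry":0,"rz":-0.53},{"dx":-0.164,"dy":-0.005,"dz":-0.004,"rx":0,"ry":0,"rz":-0.53},{"dx":-0.164,"dy":-0.005,"dz":-0.004,"rx":0,"ry":0,"rz":-0.53}]'; python3 -m inch '[{"dx":0,"dy":0,"dz":0,"rx":0,"ry":0,"rz":-0.035},{"dx":0,"dy":0,"dz":0,"rx":0,"ry":0,"rz":-0.035},{"dx":0,"dy":0,"dz":0,"rx":0,"ry":0,"rz":-0.035}]'; python3 - <<'E'
from h import *
import json
to([.5713,-.1746,.20],1.686)
p,r=tool();i=optics.camera_info('wrist'); json.dump(dict({k:np.array(v).tolist() for k,v in i.items()},p=p.tolist(),Rt=r.as_matrix().tolist()),open('w7.json','w'))
snap('wrist','w7'); b=cv2.imread('pics/w7.png')
cv2.imwrite('pics/w7c.png',cv2.convertScaleAbs(cv2.resize(b,(800,600),interpolation=cv2.INTER_CUBIC),alpha=1.6))
E
```

```text
time: 16.05
tool_pos: [0.5716, -0.1743, 0.2486]
tool_rot: [-0.001, -0.035, 0.999, 0.0]
contact_force: [0.6, 0.8, -0.8]
gripper_width: 0.678
grasp_force: 64.9
time: 16.35
tool_pos: [0.5714, -0.1735, 0.25]
tool_rot: [-0.0, -0.058, 0.998, -0.0]
contact_force: [-0.6, 0.6, -1.6]
gripper_width: 0.679
grasp_force: 64.9
{'d': array([ 0.0002, -0.0013,  0.0625]), 'r': array([-0.0004, -0.0004,  0.0006])}
```

View pics/w7c.png

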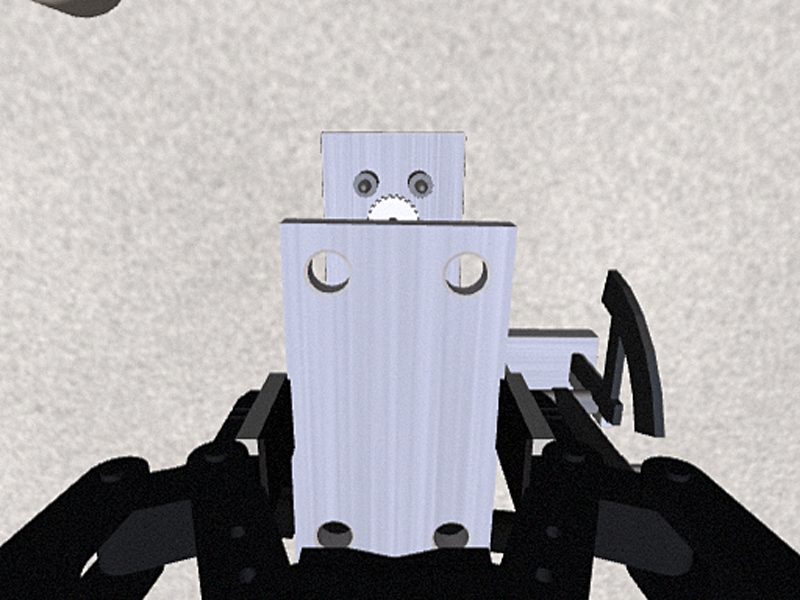

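The picture shows the plate held level, with holes at about (329,270), (466,273), (335,534) and (451,534) in the 800 px image. The two near standoffs are at (366,186) and (421,186), and the nest's end corners are at (322,132) and (465,131). I'll fit the plate in the tool frame and re-check the jig.

```bash
cat > fit7.py <<'E'
from fit import *
c7=json.load(open('w7.json')); p=np.array(c7['p']);Rt=np.array(c7['Rt']); s=800/512
H=np.array([[42,18,0],[42,-18,0],[-42,18,0],[-42,-18,0],[55,30,0],[55,-30,0]])/1e3
Hu=np.array([[466,273.],[329,270.5],[451,534],[335,534],[517,227],[281,225]])/s
# tool +x = image up, tool y: right?
ty=proj('w',[p,p+Rt@[0,.02,0]],c7); print('tool y px',(ty[1]-ty[0]).round(1))
sg=np.sign(ty[1,0]-ty[0,0])
H[:,1]*=sg
def T(q): return q[:3]+Rn.from_euler('xyz',q[3:]).apply(H)
f=lambda q:(proj('w',p+T(q)@Rt.T,c7)-Hu).ravel()
r=least_squares(f,[0,0,-.0,0,0,0]);print('plate in tool',r.x.round(4),f(r.x).reshape(-1,2).round(1).tolist())
d=p+Rt@r.x[:3]; print('plate top centre',d.round(4))
# jig joint fit
old=np.array([.5713,-.1746,.115])
J2=np.array([[-42,18,68],[-42,-18,68],[-75,50,20],[-75,-50,20]])/1e3
U2=np.array([[421,186],[366,186.5],[465,131],[322,132]])/s
g=lambda j:(proj('w',W(j,J2),c7)-U2).ravel()
print('old resid',g(old).reshape(-1,2).round(1).tolist())
k=least_squares(g,old);print('jig from w7',k.x.round(4),g(k.x).reshape(-1,2).round(1).tolist())
kk=least_squares(lambda j:np.r_[g(j),(proj('w',W(j,J),ci)-U).ravel()],old,loss='soft_l1');print('joint',kk.x.round(4))
E
python3 fit7.py
```

```text
tool y px [42.  0.]
plate in tool [-0.0013  0.0014 -0.0098  0.0145  0.0062  0.0159] [[0.3, 0.9], [0.3, 1.4], [-0.1, 0.0], [0.2, -0.1], [-0.6, -0.7], [-0.0, -1.4]]
plate top centre [ 0.5725 -0.172   0.2598]
old resid [[-0.4, 3.4], [-2.6, 3.1], [-0.2, 2.7], [-2.2, 1.9]]
jig from w7 [ 0.5684 -0.1731  0.1226] [[1.2, 0.4], [-1.1, 0.3], [1.0, -0.3], [-1.1, -0.3]]
joint [ 0.5696 -0.1744  0.1134]
```

```bash
python3 - <<'E'
from h import *
to([.5714-.0041,-.1735-.0011,.09],1.686+.016)
print(tool()[0])
E
```

```text
{'d': array([ 0.0054, -0.0005,  0.2005]), 'r': array([-0.0007, -0.    , -0.0098])}
[ 0.57152809 -0.17352609  0.25039083]
```

```bash
python3 -m inch '[{"dx":0.0054,"dy":-0.0005,"dz":0.06,"rx":0,"ry":0,"rz":-0.01},{"dx":0.0054,"dy":-0.0005,"dz":0.12,"rx":0,"ry":0,"rz":-0.01},{"dx":0.0054,"dy":-0.0005,"dz":0.17,"rx":0,"ry":0,"rz":-0.01},{"dx":0.0054,"dy":-0.0005,"dz":0.2,"rx":0,"ry":0,"rz":-0.01},{"dx":0.0054,"dy":-0.0005,"dz":0.2,"rx":0,"ry":0,"rz":-0.01}]'; python3 -m inch '[{"dx":0,"dy":0,"dz":0,"rx":0,"ry":0,"rz":0},{"dx":0,"dy":0,"dz":0,"rx":0,"ry":0,"rz":0},{"dx":0,"dy":0,"dz":0,"rx":0,"ry":0,"rz":0}]'; python3 - <<'E'
from h import *
import json
to([.5714-.0041,-.1735-.0011,.09],1.686+.016)
p,r=tool();i=optics.camera_info('wrist'); json.dump(dict({k:np.array(v).tolist() for k,v in i.items()},p=p.tolist(),Rt=r.as_matrix().tolist()),open('w8.json','w'))
snap('wrist','w8'); b=cv2.imread('pics/w8.png')
cv2.imwrite('pics/w8c.png',cv2.convertScaleAbs(cv2.resize(b[75:],(800,483),interpolation=cv2.INTER_CUBIC),alpha=1.6))
E
```

```text
time: 16.9
tool_pos: [0.5643, -0.1732, 0.086]
tool_rot: [-0.004, -0.066, 0.998, 0.002]
contact_force: [-0.8, 0.2, -0.5]
gripper_width: 0.676
grasp_force: 64.9
time: 17.2
tool_pos: [0.5696, -0.1756, 0.0942]
tool_rot: [0.003, -0.066, 0.998, -0.002]
contact_force: [-0.5, 0.3, -1.1]
gripper_width: 0.679
grasp_force: 64.9
{'d': array([0.0027, 0.0017, 0.0053]), 'r': array([-0.0028,  0.0035,  0.0007])}
```

View pics/w8c.png

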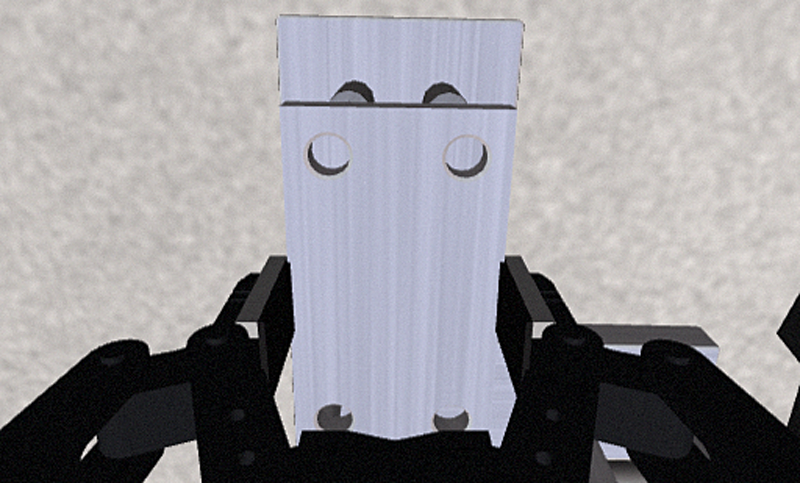

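```bash
cat > fit8.py <<'E'
from fit import *
s=800/512
def plate(c,Hu):
    p=np.array(c['p']);Rt=np.array(c['Rt'])
    H=np.array([[42,18,0],[42,-18,0],[-42,18,0],[-42,-18,0],[55,30,0],[55,-30,0]])/1e3
    f=lambda q:(proj('w',p+(q[:3]+Rn.from_euler('xyz',q[3:]).apply(H))@Rt.T,c)-Hu).ravel()
    q=least_squares(f,[0,0,-.01,0,0,0]).x; x=Rt@Rn.from_euler('xyz',q[3:]).apply([-1,0,0]); return q,p+Rt@q[:3],np.arctan2(x[1],x[0])
def jig(c,corn,pins=None):
    J2=np.array([[-75,50,20],[-75,-50,20]]+([[-42,18,68],[-42,-18,68]] if pins is not None else []))/1e3
    U2=np.array(corn+(pins or []))/s
    return least_squares(lambda j:(proj('w',W(j,J2),c)-U2).ravel(),[.57,-.174,.115]).x
c7=json.load(open('w7.json'));c8=json.load(open('w8.json'))
P7=plate(c7,np.array([[466,273.],[329,270.5],[451,534],[335,534],[517,227],[281,225]])/s); o=117.2
P8=plate(c8,np.array([[466,156+o],[329,154+o],[451,418+o],[335,417+o],[517,108+o],[281,105.5+o]])/s)
for n,P,j in(('7',P7,jig(c7,[[465,131],[322,132]],[[421,186],[366,186.5]])),('8',P8,jig(c8,[[524,19+o],[278,14+o]]))):
    print(n,P[0].round(4),'plate',P[1].round(4),round(P[2],4),'jig',j.round(4),'move',(j[:2]-P[1][:2]).round(4),round(j[2]-P[2],4))
cj=jig(c8,[[524,19+o],[278,14+o]]); 
print('pred shoulder rims',((proj('w',W(cj,[[-50,18,50],[-42,26,50],[-42,10,50],[-50,-18,50],[-42,-10,50],[-42,-26,50]])/1,c8)*s-[0,o]) if 0 else (proj('w',W(cj,np.array([[-50,18,50],[-42,26,50],[-42,10,50],[-50,-18,50],[-42,-10,50],[-42,-26,50],[-50,18,20],[-50,-18,20]])/1e3),c8)*s-[0,o])).round().tolist())
E
python3 fit8.py
```

```text
7 [-0.0013  0.0014 -0.0098  0.0145  0.0062  0.0159] plate [ 0.5725 -0.172   0.2598] 0.1002 jig [ 0.5684 -0.1731  0.1226] move [-0.0041 -0.0012] 0.0224
8 [-0.001   0.0014 -0.0102  0.0058  0.0018  0.0155] plate [ 0.5703 -0.1741  0.1045] 0.1168 jig [ 0.5689 -0.1737  0.1129] move [-0.0014  0.0004] -0.0039
pred shoulder rims [[451.0, 92.0], [472.0, 114.0], [427.0, 113.0], [350.0, 90.0], [372.0, 112.0], [328.0, 111.0], [443.0, 81.0], [356.0, 79.0]]
```

```bash
python3 -m inch '[{"dx":0,"dy":0,"dz":0,"rx":0,"ry":0,"rz":0.002},{"dx":0,"dy":0,"dz":0,"rx":0,"ry":0,"rz":0.002},{"dx":0,"dy":0,"dz":0,"rx":0,"ry":0,"rz":0.002},{"dx":0,"dy":0,"dz":0,"rx":0,"ry":0,"rz":0.002}]'; python3 - <<'E'
from h import *
import json
p=np.array(json.load(open('w8.json'))['p']);print(p)
to([p[0]-.0014,p[1]+.0004,.07],1.70); print(tool()[0])
E
```

```text
time: 17.65
tool_pos: [0.5679, -0.1749, 0.0915]
tool_rot: [0.001, -0.065, 0.998, -0.001]
contact_force: [0.3, -0.2, -0.5]
gripper_width: 0.679
grasp_force: 64.9
[ 0.56958841 -0.17563376  0.09424547]
{'d': array([-0.0003, -0.0004,  0.0269]), 'r': array([-0.0012,  0.0009,  0.0001])}
[ 0.56791236 -0.17491268  0.09149154]
```

```bash
python3 -m inch '[{"dx":0,"dy":0,"dz":0.01,"rx":0,"ry":0,"rz":0},{"dx":0,"dy":0,"dz":0.02,"rx":0,"ry":0,"rz":0},{"dx":0,"dy":0,"dz":0.028,"rx":0,"ry":0,"rz":0},{"dx":0,"dy":0,"dz":0.028,"rx":0,"ry":0,"rz":0},{"dx":0,"dy":0,"dz":0.028,"rx":0,"ry":0,"rz":0}]'; python3 -m inch '[{"dx":0,"dy":0,"dz":0.005,"rx":0,"ry":0,"rz":0},{"dx":0,"dy":0,"dz":0.01,"rx":0,"ry":0,"rz":0},{"dx":0,"dy":0,"dz":0.01,"rx":0,"ry":0,"rz":0}]'
```

```text
time: 18.15
tool_pos: [0.5677, -0.1748, 0.0685]
tool_rot: [0.0, -0.065, 0.998, -0.001]
contact_force: [-0.6, -0.5, -1.5]
gripper_width: 0.68
grasp_force: 64.9
time: 18.45
tool_pos: [0.5676, -0.1748, 0.0604]
tool_rot: [0.0, -0.065, 0.998, -0.001]
contact_force: [0.3, 0.6, -1.8]
gripper_width: 0.676
grasp_force: 64.9
```

Pin tips should now be in the holes with no force, so I'll keep going down.

```bash
python3 -m inch '[{"dx":0,"dy":0,"dz":0.004,"rx":0,"ry":0,"rz":0},{"dx":0,"dy":0,"dz":0.008,"rx":0,"ry":0,"rz":0},{"dx":0,"dy":0,"dz":0.008,"rx":0,"ry":0,"rz":0}]'; python3 -m inch '[{"dx":0,"dy":0,"dz":0.0035,"rx":0,"ry":0,"rz":0},{"dx":0,"dy":0,"dz":0.0065,"rx":0,"ry":0,"rz":0},{"dx":0,"dy":0,"dz":0.0065,"rx":0,"ry":0,"rz":0}]'
```

```text
time: 18.75
tool_pos: [0.5676, -0.1748, 0.054]
tool_rot: [0.0, -0.065, 0.998, -0.001]
contact_force: [-0.4, -0.3, -1.0]
gripper_width: 0.679
grasp_force: 64.9
time: 19.05
tool_pos: [0.5677, -0.1748, 0.049]
tool_rot: [0.0, -0.065, 0.998, -0.001]
contact_force: [-0.5, -0.8, -0.5]
gripper_width: 0.681
grasp_force: 64.9
```

```bash
python3 -m inch '[{"dx":0,"dy":0,"dz":0.0018,"rx":0,"ry":0,"rz":0},{"dx":0,"dy":0,"dz":0.0018,"rx":0,"ry":0,"rz":0}]'
```

```text
time: 19.25
tool_pos: [0.568, -0.175, 0.0479]
tool_rot: [0.001, -0.065, 0.998, -0.001]
contact_force: [0.7, 0.1, -0.8]
gripper_width: 0.676
grasp_force: 64.9
```

```bash
python3 -m inch '[{"dx":0,"dy":0,"dz":0.0018,"rx":0,"ry":0,"rz":0},{"dx":0,"dy":0,"dz":0.0018,"rx":0,"ry":0,"rz":0}]';python3 -m inch '[{"dx":0,"dy":0,"dz":0.0012,"rx":0,"ry":0,"rz":0},{"dx":0,"dy":0,"dz":0.0012,"rx":0,"ry":0,"rz":0}]'
```

```text
time: 19.45
tool_pos: [0.5679, -0.1749, 0.0464]
tool_rot: [0.001, -0.065, 0.998, -0.001]
contact_force: [-0.6, -0.1, -0.6]
gripper_width: 0.68
grasp_force: 64.9
time: 19.65
tool_pos: [0.5681, -0.175, 0.0457]
tool_rot: [0.001, -0.065, 0.998, -0.001]
contact_force: [-0.7, 0.3, -1.2]
gripper_width: 0.683
grasp_force: 64.9
```

```bash
python3 -m inch '[{"dx":0,"dy":0,"dz":0.0018,"rx":0,"ry":0,"rz":0},{"dx":0,"dy":0,"dz":0.0018,"rx":0,"ry":0,"rz":0}]';python3 -m inch '[{"dx":0,"dy":0,"dz":0.0015,"rx":0,"ry":0,"rz":0},{"dx":0,"dy":0,"dz":0.0015,"rx":0,"ry":0,"rz":0}]'
```

```text
time: 19.85
tool_pos: [0.5682, -0.1751, 0.0456]
tool_rot: [0.0, -0.065, 0.998, -0.001]
contact_force: [-3.3, 1.1, 6.8]
gripper_width: 0.681
grasp_force: 65.7
time: 20.05
tool_pos: [0.5681, -0.175, 0.0455]
tool_rot: [0.0, -0.065, 0.998, -0.001]
contact_force: [-7.6, 3.2, 13.3]
gripper_width: 0.679
grasp_force: 66.4
```

Contact on the shoulders at about TCP z = 0.0456. I'll release.

```bash
python3 -m inch '[{"dx":0,"dy":0,"dz":-0.002,"rx":0,"ry":0,"rz":0},{"dx":0,"dy":0,"dz":-0.002,"rx":0,"ry":0,"rz":0},{"dx":0,"dy":0,"dz":-0.002,"rx":0,"ry":0,"rz":0},{"dx":0,"dy":0,"dz":-0.002,"rx":0,"ry":0,"rz":0},{"dx":0,"dy":0,"dz":-0.002,"rx":0,"ry":0,"rz":0}]' 0.9; python3 -m inch '[{"dx":0,"dy":0,"dz":-0.03,"rx":0,"ry":0,"rz":0},{"dx":0,"dy":0,"dz":-0.06,"rx":0,"ry":0,"rz":0},{"dx":0,"dy":0,"dz":-0.11,"rx":0,"ry":0,"rz":0},{"dx":0,"dy":0,"dz":-0.16,"rx":0,"ry":0,"rz":0},{"dx":0,"dy":0,"dz":-0.2,"rx":0,"ry":0,"rz":0}]';  python3 -m inch '[{"dx":0,"dy":0,"dz":0,"rx":0,"ry":0,"rz":0},{"dx":0,"dy":0,"dz":0,"rx":0,"ry":0,"rz":0},{"dx":0,"dy":0,"dz":0,"rx":0,"ry":0,"rz":0}]'; python3 look.py 0.058 w9; python3 - <<'E'
from h import *
b=cv2.imread('pics/w9.png')
cv2.imwrite('pics/w9c.png',cv2.convertScaleAbs(cv2.resize(b,(800,600),interpolation=cv2.INTER_CUBIC),alpha=1.6))
E
```

```text
time: 20.55
tool_pos: [0.5679, -0.1749, 0.0443]
tool_rot: [0.001, -0.065, 0.998, -0.001]
contact_force: [-0.1, -0.7, -0.9]
gripper_width: 0.948
grasp_force: 0.0
time: 21.05
tool_pos: [0.5682, -0.1749, 0.2071]
tool_rot: [0.002, -0.065, 0.998, -0.001]
contact_force: [0.8, -0.4, 0.0]
gripper_width: 0.95
grasp_force: 0.0
time: 21.35
tool_pos: [0.5669, -0.1744, 0.2028]
tool_rot: [-0.001, -0.065, 0.998, -0.0]
contact_force: [-1.0, -0.3, -0.5]
gripper_width: 0.946
grasp_force: 0.0
0.76 [252. 172.  72. 124.] sizes [np.float64(0.059), np.float64(0.1124)] c [ 0.5681 -0.1726  0.058 ] normal yaw -1.4099
```

View pics/w9c.png

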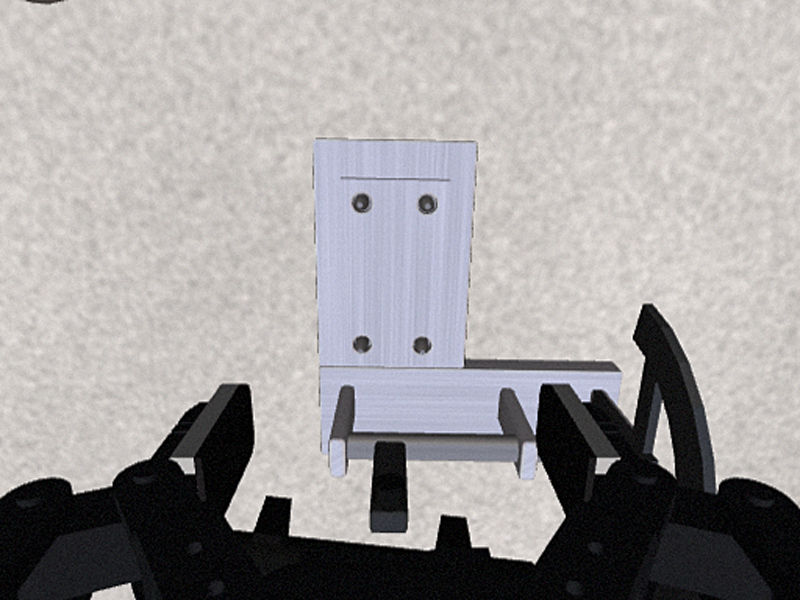

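The plate sits with all four pins through its holes, at (362,203), (428,204), (362,345) and (422,345), and it is let go. Next is the lever.

```bash
cat > lev.py <<'E'
from fit import *
j=[.5697,-.1742,.115]; th=1.505
G=lambda th,z=-.021:W(j,[.1-.17*np.cos(th),.116,.075+.17*np.sin(th)+z])[0]
if __name__=='__main__':
    print(G(th),state()['joint_pos'].round(2))
    t=G(th); to([t[0],t[1],.32],1.686); to(t,1.686)
    # refine lever angle from the w1 outline is not needed
E
python3 lev.py
```

```text
[ 0.64462538 -0.0487741   0.22363215] [-0.42 -0.    1.72 -0.    1.43 -2.12]
{'d': array([-0.1165,  0.1431, -0.1473]), 'r': array([ 0.0001, -0.0012,  0.0094])}
{'d': array([-0.1167,  0.143 , -0.0268]), 'r': array([ 0.0001, -0.0012,  0.0094])}
```

```bash
python3 -m inch '[{"dx":0,"dy":0,"dz":-0.06,"rx":0,"ry":0,"rz":0.0094},{"dx":0,"dy":0,"dz":-0.12,"rx":0,"ry":0,"rz":0.0094},{"dx":0,"dy":0,"dz":-0.15,"rx":0,"ry":0,"rz":0.0094},{"dx":-0.03,"dy":0.04,"dz":-0.15,"rx":0,"ry":0,"rz":0.0094},{"dx":-0.06,"dy":0.08,"dz":-0.15,"rx":0,"ry":0,"rz":0.0094}]' 1; python3 -m inch '[{"dx":-0.03,"dy":0.035,"dz":0,"rx":0,"ry":0,"rz":0},{"dx":-0.0565,"dy":0.063,"dz":0,"rx":0,"ry":0,"rz":0},{"dx":-0.0565,"dy":0.063,"dz":0,"rx":0,"ry":0,"rz":0},{"dx":-0.0565,"dy":0.063,"dz":0,"rx":0,"ry":0,"rz":0},{"dx":-0.0565,"dy":0.063,"dz":0,"rx":0,"ry":0,"rz":0}]'; python3 lev.py; python3 - <<'E'
from h import *
ci=optics.camera_info('wrist'); a=snap('wrist','w10')
for n in('lever','grip'): print(n,[(np.round(b['bbox']).tolist(),round(b['confidence'],2)) for b in nets.boxes_of('wrist',n)[:2]])
from lev import *
for th in(1.45,1.505,1.55): 
    P=[[.1-.2*np.cos(th)-o*np.sin(th),y,.075+.2*np.sin(th)-o*np.cos(th)] for y in(.103,.127) for o in(-.013,.013)]; print(th,proj('w',W(j,P),ci).round().tolist())
E
```

```text
time: 21.95
tool_pos: [0.6074, -0.1049, 0.325]
tool_rot: [0.001, -0.056, 0.998, -0.001]
contact_force: [1.2, 0.4, -0.3]
gripper_width: 1.0
grasp_force: 0.0
time: 22.45
tool_pos: [0.6455, -0.0503, 0.3236]
tool_rot: [-0.0, -0.057, 0.998, -0.001]
contact_force: [-0.1, -0.3, 0.1]
gripper_width: 1.0
grasp_force: 0.0
[ 0.64462538 -0.0487741   0.22363215] [-0.19  0.07  1.45 -0.    1.63 -1.88]
{'d': array([0.0009, 0.002 , 0.0045]), 'r': array([-0.0011, -0.0001, -0.0004])}
{'d': array([0.0009, 0.0022, 0.125 ]), 'r': array([-0.0011, -0.0001, -0.0004])}
lever [([152.0, 70.0, 65.0, 103.0], 0.4)]
grip [([206.0, 191.0, 155.0, 72.0], 0.6), ([484.0, 145.0, 49.0, 75.0], 0.45)]
1.45 [[172.0, 175.0], [174.0, 201.0], [145.0, 174.0], [148.0, 200.0]]
1.505 [[171.0, 163.0], [173.0, 190.0], [144.0, 162.0], [146.0, 189.0]]
1.55 [[171.0, 153.0], [172.0, 181.0], [144.0, 152.0], [146.0, 180.0]]
```

```bash
python3 - <<'E'
from lev import *
c=optics.camera_info('wrist')
for th in(1.4,1.45,1.505,1.55): 
    P=[[.1-.2*np.cos(th)-o*np.sin(th),y,.075+.2*np.sin(th)+o*np.cos(th)] for y in(.103,.127) for o in(-.013,.013)]+[[.1-.17*np.cos(th),.1375,.075+.17*np.sin(th)]]; print(th,proj('w',W(j,P),c).round().tolist())
g=cv2.cvtColor(cv2.imread('pics/w10.png'),cv2.COLOR_BGR2GRAY)
s=g[200:384:6,170:350:5]
for k,row in enumerate(s): print(200+6*k,''.join('#' if v<25 else '+' if v<60 else '.' if v<110 else ' ' for v in row))
E
```

```text
1.4 [[233.0, 195.0], [232.0, 156.0], [272.0, 195.0], [273.0, 156.0], [285.0, 172.0]]
1.45 [[233.0, 211.0], [232.0, 172.0], [272.0, 211.0], [272.0, 172.0], [285.0, 184.0]]
1.505 [[233.0, 228.0], [232.0, 190.0], [271.0, 228.0], [272.0, 190.0], [284.0, 197.0]]
1.55 [[233.0, 242.0], [233.0, 204.0], [271.0, 242.0], [272.0, 204.0], [284.0, 207.0]]
200              ########...            
206              ########...            
212              ########..             
218              #######+               
224        ##+   #######                
230        ###                          
236 ####+ +###                          
242 ###############+                    
248 ################                    
254 ################....                
260       ##########                    
266         .                           
272                                     
278                                     
284                                     
290                                     
296                                     
302                                     
308                                     
314                                     
320                                     
326                                     
332 ......                              
338 ..................                  
344 ++.............................     
350 +++++#######+++.......+++++++.......
356 +++++########################.......
362 ..+############################+++++
368 ##################################+#
374 ####################################
380 ####################################
```

The grip end's lower edge is at row ~227, which matches a lever angle of about 1.505. I'll descend around it.

```bash
python3 -m inch '[{"dx":0.0005,"dy":0.0025,"dz":0.03,"rx":0,"ry":0,"rz":0},{"dx":0.0005,"dy":0.0025,"dz":0.07,"rx":0,"ry":0,"rz":0},{"dx":0.0005,"dy":0.0025,"dz":0.11,"rx":0,"ry":0,"rz":0},{"dx":0.0005,"dy":0.0025,"dz":0.125,"rx":0,"ry":0,"rz":0},{"dx":0.0005,"dy":0.0025,"dz":0.125,"rx":0,"ry":0,"rz":0}]' 0.6; python3 -m inch '[{"dx":0,"dy":0,"dz":0,"rx":0,"ry":0,"rz":0},{"dx":0,"dy":0,"dz":0,"rx":0,"ry":0,"rz":0},{"dx":0,"dy":0,"dz":0,"rx":0,"ry":0,"rz":0}]'; python3 lev.py
```

```text
time: 23.1
tool_pos: [0.6441, -0.0481, 0.222]
tool_rot: [-0.002, -0.057, 0.998, -0.0]
contact_force: [0.8, -0.1, 0.6]
gripper_width: 0.799
grasp_force: 0.0
time: 23.4
tool_pos: [0.6466, -0.0481, 0.2269]
tool_rot: [0.002, -0.058, 0.998, -0.001]
contact_force: [-0.0, -0.5, -0.1]
gripper_width: 0.802
grasp_force: 0.0
[ 0.64462538 -0.0487741   0.22363215] [-0.19  0.11  1.56 -0.    1.47 -1.87]
{'d': array([ 0.002 , -0.001 , -0.1163]), 'r': array([-0.0019,  0.0032,  0.    ])}
{'d': array([ 0.0026, -0.0006,  0.0041]), 'r': array([-0.0019,  0.0032,  0.    ])}
```

Now I'll squeeze.

```bash
python3 -m inch '[{"dx":0.0005,"dy":0,"dz":0.002,"rx":0,"ry":0,"rz":0},{"dx":0.0005,"dy":0,"dz":0.002,"rx":0,"ry":0,"rz":0},{"dx":0.0005,"dy":0,"dz":0.002,"rx":0,"ry":0,"rz":0},{"dx":0.0005,"dy":0,"dz":0.002,"rx":0,"ry":0,"rz":0},{"dx":0.0005,"dy":0,"dz":0.002,"rx":0,"ry":0,"rz":0}]' -1;  python3 -m inch '[{"dx":0,"dy":0,"dz":0,"rx":0,"ry":0,"rz":0},{"dx":0,"dy":0,"dz":0,"rx":0,"ry":0,"rz":0},{"dx":0,"dy":0,"dz":0,"rx":0,"ry":0,"rz":0}]'; python3 - <<'E'
from h import *
print(tool()[0],state()['joint_pos'].round(3))
for th in (1.505,1.4,1.3,1.2,1.1,1.0): print(th, round(.17*(np.cos(th)-np.cos(1.505))/.8,4), round(.17*(np.sin(1.505)-np.sin(th))/.8,4))
E
```

```text
time: 23.9
tool_pos: [0.6457, -0.0511, 0.224]
tool_rot: [0.002, -0.057, 0.998, -0.004]
contact_force: [0.8, -11.0, 1.2]
gripper_width: 0.274
grasp_force: 61.2
time: 24.2
tool_pos: [0.6457, -0.0511, 0.2239]
tool_rot: [0.002, -0.057, 0.998, -0.004]
contact_force: [0.9, -10.3, 1.8]
gripper_width: 0.27
grasp_force: 61.2
[ 0.64573853 -0.05113589  0.22394046] [-0.191  0.107  1.567 -0.006  1.462 -1.875]
1.505 0.0 0.0
1.4 0.0221 0.0026
1.3 0.0429 0.0073
1.2 0.063 0.014
1.1 0.0824 0.0227
1.0 0.1008 0.0332
```

```bash
python3 -m inch '[{"dx":0.011,"dy":-0.0025,"dz":0.001,"rx":0,"ry":0,"rz":0},{"dx":0.022,"dy":-0.0025,"dz":0.0026,"rx":0,"ry":0,"rz":0},{"dx":0.033,"dy":-0.0025,"dz":0.005,"rx":0,"ry":0,"rz":0},{"dx":0.043,"dy":-0.0025,"dz":0.0073,"rx":0,"ry":0,"rz":0},{"dx":0.053,"dy":-0.0025,"dz":0.0105,"rx":0,"ry":0,"rz":0}]'; python3 - <<'E'
from h import *
t0=1.25
for th in (1.25,1.15,1.05,.95,.85,.75): print(th, round(.17*(np.cos(th)-np.cos(t0))/.8,4), round(.17*(np.sin(t0)-np.sin(th))/.8,4))
E
```

```text
time: 24.7
tool_pos: [0.6055, -0.0557, 0.2166]
tool_rot: [0.005, -0.057, 0.998, -0.002]
contact_force: [5.0, -2.5, 1.9]
gripper_width: 0.271
grasp_force: 61.2
1.25 0.0 0.0
1.15 0.0198 0.0077
1.05 0.0387 0.0173
0.95 0.0566 0.0288
0.85 0.0732 0.042
0.75 0.0885 0.0568
```

```bash
python3 -m inch '[{"dx":0.02,"dy":0,"dz":0.0077,"rx":0,"ry":0,"rz":0},{"dx":0.0387,"dy":0,"dz":0.0173,"rx":0,"ry":0,"rz":0},{"dx":0.0566,"dy":0,"dz":0.0288,"rx":0,"ry":0,"rz":0},{"dx":0.0732,"dy":0,"dz":0.042,"rx":0,"ry":0,"rz":0},{"dx":0.0885,"dy":0,"dz":0.0568,"rx":0,"ry":0,"rz":0}]'; python3 - <<'E'
from h import *
from lev import G
to(G(.75),1.686)
t0=.75
for th in (.65,.55,.45,.35,.25): print(th, round(.17*(np.cos(th)-np.cos(t0))/.8,4), round(.17*(np.sin(t0)-np.sin(th))/.8,4))
E
```

```text
time: 25.2
tool_pos: [0.5345, -0.0637, 0.1723]
tool_rot: [0.004, -0.057, 0.998, -0.002]
contact_force: [-0.9, -1.0, 8.3]
gripper_width: 0.274
grasp_force: 61.4
{'d': array([0.0026, 0.0027, 0.0029]), 'r': array([-0.0027,  0.0049, -0.0002])}
0.65 0.0137 0.0162
0.55 0.0257 0.0338
0.45 0.0359 0.0524
0.35 0.0441 0.072
0.25 0.0504 0.0923
```

```bash
python3 -m inch '[{"dx":0.0137,"dy":0,"dz":0.0162,"rx":0,"ry":0,"rz":0},{"dx":0.0257,"dy":0,"dz":0.0338,"rx":0,"ry":0,"rz":0},{"dx":0.0359,"dy":0,"dz":0.0524,"rx":0,"ry":0,"rz":0},{"dx":0.0441,"dy":0,"dz":0.072,"rx":0,"ry":0,"rz":0},{"dx":0.0504,"dy":0,"dz":0.0923,"rx":0,"ry":0,"rz":0}]'; python3 - <<'E'
from h import *
from lev import G
to(G(.25),1.686)
t0=.25
for th in (.2,.15,.1,.05,0,-.03): print(th, round(.17*(np.cos(th)-np.cos(t0))/.8,4), round(.17*(np.sin(t0)-np.sin(th))/.8,4))
E
```

```text
time: 25.7
tool_pos: [0.4929, -0.0684, 0.0959]
tool_rot: [0.001, -0.058, 0.998, -0.002]
contact_force: [-3.1, -2.2, 4.2]
gripper_width: 0.275
grasp_force: 62.0
{'d': array([ 0.0007,  0.0026, -0.0002]), 'r': array([-0.0022,  0.0013, -0.0001])}
0.2 0.0024 0.0104
0.15 0.0042 0.0208
0.1 0.0055 0.0314
0.05 0.0063 0.042
0 0.0066 0.0526
-0.03 0.0065 0.0589
```

```bash
python3 -m inch '[{"dx":0.0024,"dy":0,"dz":0.0104,"rx":0,"ry":0,"rz":0},{"dx":0.0042,"dy":0,"dz":0.0208,"rx":0,"ry":0,"rz":0},{"dx":0.0055,"dy":0,"dz":0.0314,"rx":0,"ry":0,"rz":0},{"dx":0.0063,"dy":0,"dz":0.042,"rx":0,"ry":0,"rz":0},{"dx":0.0063,"dy":0,"dz":0.044,"rx":0,"ry":0,"rz":0}]';python3 -m inch '[{"dx":0,"dy":0,"dz":0.004,"rx":0,"ry":0,"rz":0},{"dx":0,"dy":0,"dz":0.006,"rx":0,"ry":0,"rz":0},{"dx":0,"dy":0,"dz":0.006,"rx":0,"ry":0,"rz":0}]'
```

```text
time: 26.2
tool_pos: [0.4878, -0.0689, 0.0595]
tool_rot: [0.0, -0.058, 0.998, -0.001]
contact_force: [-5.1, -3.6, 4.3]
gripper_width: 0.271
grasp_force: 63.0
time: 26.5
tool_pos: [0.4878, -0.0689, 0.0551]
tool_rot: [-0.0, -0.058, 0.998, -0.001]
contact_force: [-5.4, -3.5, 1.4]
gripper_width: 0.275
grasp_force: 63.1
```

```bash
python3 -m inch '[{"dx":0,"dy":0,"dz":0.002,"rx":0,"ry":0,"rz":0},{"dx":0,"dy":0,"dz":0.003,"rx":0,"ry":0,"rz":0},{"dx":0,"dy":0,"dz":0.003,"rx":0,"ry":0,"rz":0}]';python3 -m inch '[{"dx":0,"dy":0,"dz":0.002,"rx":0,"ry":0,"rz":0},{"dx":0,"dy":0,"dz":0.003,"rx":0,"ry":0,"rz":0},{"dx":0,"dy":0,"dz":0.003,"rx":0,"ry":0,"rz":0}]'
```

```text
time: 26.8
tool_pos: [0.4878, -0.0689, 0.0528]
tool_rot: [-0.0, -0.058, 0.998, -0.001]
contact_force: [-4.7, -3.7, 1.8]
gripper_width: 0.273
grasp_force: 63.2
time: 27.1
tool_pos: [0.4878, -0.0689, 0.0506]
tool_rot: [-0.0, -0.058, 0.998, -0.001]
contact_force: [-5.2, -3.6, 4.1]
gripper_width: 0.274
grasp_force: 63.5
```

```bash
python3 -m inch '[{"dx":0,"dy":0,"dz":0.002,"rx":0,"ry":0,"rz":0},{"dx":0,"dy":0,"dz":0.003,"rx":0,"ry":0,"rz":0},{"dx":0,"dy":0,"dz":0.003,"rx":0,"ry":0,"rz":0}]';python3 -m inch '[{"dx":0,"dy":0,"dz":0.001,"rx":0,"ry":0,"rz":0},{"dx":0,"dy":0,"dz":0.002,"rx":0,"ry":0,"rz":0},{"dx":0,"dy":0,"dz":0.002,"rx":0,"ry":0,"rz":0}]'
```

```text
time: 27.4
tool_pos: [0.4878, -0.0689, 0.0498]
tool_rot: [-0.001, -0.058, 0.998, -0.001]
contact_force: [-11.9, -1.9, 14.1]
gripper_width: 0.274
grasp_force: 65.0
time: 27.7
tool_pos: [0.4879, -0.0689, 0.0492]
tool_rot: [-0.001, -0.058, 0.998, -0.001]
contact_force: [-15.4, -2.1, 20.9]
gripper_width: 0.274
grasp_force: 65.9
```

The lever is at its stop with the foot on the plate. I'll release and retreat.

```bash
python3 -m inch '[{"dx":0,"dy":0,"dz":0,"rx":0,"ry":0,"rz":0},{"dx":0,"dy":0,"dz":0,"rx":0,"ry":0,"rz":0},{"dx":0,"dy":0,"dz":0,"rx":0,"ry":0,"rz":0},{"dx":0,"dy":0,"dz":0,"rx":0,"ry":0,"rz":0},{"dx":0,"dy":0,"dz":0,"rx":0,"ry":0,"rz":0}]' 0.8; python3 -m inch '[{"dx":0,"dy":0,"dz":-0.03,"rx":0,"ry":0,"rz":0},{"dx":0,"dy":0,"dz":-0.07,"rx":0,"ry":0,"rz":0},{"dx":0,"dy":0,"dz":-0.12,"rx":0,"ry":0,"rz":0},{"dx":0,"dy":0,"dz":-0.18,"rx":0,"ry":0,"rz":0},{"dx":0,"dy":0,"dz":-0.24,"rx":0,"ry":0,"rz":0}]';  python3 -m inch '[{"dx":0,"dy":0.06,"dz":-0.04,"rx":0,"ry":0,"rz":0},{"dx":0,"dy":0.1,"dz":-0.04,"rx":0,"ry":0,"rz":0},{"dx":0,"dy":0.1,"dz":-0.04,"rx":0,"ry":0,"rz":0},{"dx":0,"dy":0.1,"dz":-0.04,"rx":0,"ry":0,"rz":0},{"dx":0,"dy":0.1,"dz":-0.04,"rx":0,"ry":0,"rz":0}]'; python3 - <<'E'
from lev import *
for c in('side','top','wrist'):
    ci=optics.camera_info(c); a=snap(c,'end_'+c)
    for th in(0,.1,.3):
        P=[[.1-.2*np.cos(th),.115,.075+.2*np.sin(th)],[.1-.17*np.cos(th),.1375,.075+.17*np.sin(th)],[0.1,.115,.075]]; print(c,th,proj(c,W(j,P),ci).round(1).tolist())
    print([(np.round(b['bbox']).tolist(),round(b['confidence'],2)) for b in nets.boxes_of(c,'lever')[:2]])
g=cv2.cvtColor(cv2.imread('pics/end_side.png'),cv2.COLOR_BGR2GRAY); u=proj('side',W(j,[[0,.115,.075]]))[0].astype(int);print(u)
for r in range(u[1]-26,u[1]+27,2): print(r,''.join('#' if v<35 else '+' if v<70 else '.' if v<105 else ' ' for v in g[r,u[0]-45:u[0]+45]))
E
```

```text
time: 28.2
tool_pos: [0.4882, -0.0684, 0.0461]
tool_rot: [0.001, -0.058, 0.998, -0.001]
contact_force: [-0.0, -0.9, 0.8]
gripper_width: 0.9
grasp_force: 0.0
time: 28.7
tool_pos: [0.4873, -0.068, 0.2394]
tool_rot: [0.0, -0.058, 0.998, -0.001]
contact_force: [0.7, -0.9, 0.3]
gripper_width: 0.899
grasp_force: 0.0
time: 29.2
tool_pos: [0.4783, 0.0109, 0.269]
tool_rot: [-0.0, -0.057, 0.998, -0.001]
contact_force: [-0.2, -1.2, 0.1]
gripper_width: 0.902
grasp_force: 0.0
side 0 [[289.8, 195.1], [276.8, 194.7], [236.8, 162.5]]
side 0.1 [[289.9, 190.6], [276.8, 190.9], [236.8, 162.5]]
side 0.3 [[288.5, 180.5], [275.4, 182.3], [236.8, 162.5]]
[([287.0, 162.0, 36.0, 24.0], 0.67), ([263.0, 171.0, 58.0, 54.0], 0.58)]
top 0 [[283.0, 215.6], [275.0, 207.2], [275.9, 154.8]]
top 0.1 [[283.3, 215.1], [275.2, 206.7], [275.9, 154.8]]
top 0.3 [[283.8, 212.2], [275.4, 204.0], [275.9, 154.8]]
[([294.0, 169.0, 46.0, 36.0], 0.79)]
wrist 0 [[173.1, 132.8], [196.9, 162.0], [185.2, 302.4]]
wrist 0.1 [[168.4, 136.7], [194.2, 166.6], [185.2, 302.4]]
wrist 0.3 [[157.8, 152.9], [188.3, 182.5], [185.2, 302.4]]
[([133
[... 1854 characters left out ...]
##############+++.. .++.       
190                                                         .##+....+##########+++++.         
192                                                           +++....##########. ..           
194                                                           +#+++.++#########               
196                                                             ++#+. .######.                
198                                                                      .#.                  
200                                                                                           
202                                                                                           
204
```

```bash
python3 - <<'E'
from lev import *
c=optics.camera_info('wrist')
g=cv2.cvtColor(cv2.imread('pics/end_wrist.png'),cv2.COLOR_BGR2GRAY)
for r in range(116,232,4): print(r,''.join('#' if v<25 else '+' if v<60 else '.' if v<110 else ' ' for v in g[r,140:230:1]))
for th in(-.05,0,.05,.1):
  for tr in(0,.009):
    b=[.1-.17*np.cos(th),.1375-tr,.075+.17*np.sin(th)]
    P=[b]+[[.1-r*np.cos(th)-o*np.sin(th),y,.075+r*np.sin(th)+o*np.cos(th)] for r,y,o in((.2,.127,.013),(.2,.127,-.013),(.2,.103,.013),(.125,.127,.013),(.125,.103,.013))]
    print(th,tr,proj('w',W(j,P),c).round().tolist())
E
```

```text
116                                                                                           
120                                                                                           
124                                                                                           
128                                                                                           
132                           ..+++++++++++++++..                                             
136                      +#########################.                                          
140                     +##########################+                                          
144                     .###########################                                          
148                      ###########################.                                         
152                      +########################++++++++++++                                
156                      .########################..........##+                               
160                       ######################+......
[... 1796 characters left out ...]
 134.0], [189.0, 129.0], [160.0, 134.0], [188.0, 206.0], [165.0, 206.0]]
0 0 [[197.0, 162.0], [182.0, 134.0], [187.0, 131.0], [158.0, 134.0], [187.0, 207.0], [164.0, 207.0]]
0 0.009 [[188.0, 162.0], [182.0, 134.0], [187.0, 131.0], [158.0, 134.0], [187.0, 207.0], [164.0, 207.0]]
0.05 0 [[195.0, 164.0], [180.0, 135.0], [186.0, 133.0], [155.0, 135.0], [186.0, 209.0], [162.0, 209.0]]
0.05 0.009 [[187.0, 164.0], [180.0, 135.0], [186.0, 133.0], [155.0, 135.0], [186.0, 209.0], [162.0, 209.0]]
0.1 0 [[194.0, 166.0], [178.0, 137.0], [184.0, 136.0], [152.0, 137.0], [184.0, 211.0], [161.0, 211.0]]
0.1 0.009 [[185.0, 166.0], [178.0, 137.0], [184.0, 136.0], [152.0, 137.0], [184.0, 211.0], [161.0, 211.0]]
```

The button stands about 10 px (roughly 10 mm) proud, so it has sprung out. The grip edges match a lever angle of about 0 or slightly below, which means it is latched. I'll hand in.

```bash
python3 -c "
from plant import *
print(state()['time'],state()['contact_force'],ticket.job_done())"
```

```text
the job is handed in; nothing more can be done
29.5 [0.01252982 0.16462189 0.05818725] None
```

I handed the job in at 29.5 s with the long plate on the four standoffs, the lever down on it, and the button sprung out; no verdict came back, and I did not check the plate in an image again after the lever came down.

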